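# Throw out the stained coasters

### The job

Throw the stained cork coasters away into the lidded enamel scrap bin standing at the end of the sideboard: tip up one side of the bin's lid, lift it off and lay it flat on the tiles, stand every glass that is on a coaster upright on the top tier of the lazy susan, and slide each coaster along the tiles (do not lift it) over the end of the sideboard so that it drops into the bin. Then put the lid back on so that it sits level in the bin's rim. Tip no glass over and leave everything else where it is.

Things in the scene. Friction and masses are not known exactly. Their poses are not given: they have to be found in the camera images.
- coaster1: Round flat cork coaster, 96 mm across, 10 mm thick, 30 g, too wide to pick up flat; origin at the centre of its underside. It slides on the tiles when pushed at its rim. A glass may stand on it at the start.
- coaster2: Round flat cork coaster, 96 mm across, 10 mm thick, 30 g, too wide to pick up flat; origin at the centre of its underside. It slides on the tiles when pushed at its rim. A glass may stand on it at the start.
- coaster3: Round flat cork coaster, 96 mm across, 10 mm thick, 30 g, too wide to pick up flat; origin at the centre of its underside. It slides on the tiles when pushed at its rim. No glass stands on it. It may be absent (None).
- coaster4: Round flat cork coaster, 96 mm across, 10 mm thick, 30 g, too wide to pick up flat; origin at the centre of its underside. It slides on the tiles when pushed at its rim. No glass stands on it. It may be absent (None).
- glass1: Straight-sided green-tinted tumbler, 80 mm tall, outside diameter 54 mm at the foot and 62 mm at the rim (about 60 mm at 55 mm height), 160 g; origin at the centre of its underside, z up its axis. It stands near the middle of coaster1; it may be absent (None).
- glass2: Straight-sided green-tinted tumbler, 80 mm tall, outside diameter 54 mm at the foot and 62 mm at the rim (about 60 mm at 55 mm height), 160 g; origin at the centre of its underside, z up its axis. It stands near the middle of coaster2; it may be absent (None).
- lid: White enamel lid with a blue edge, 264 mm across, 300 g, loose in the bin's mouth at the start. Origin at the centre of its underside, z up. Plug below: 228 mm across, 12 mm deep with a bevelled foot; above it a flange 264 mm across, 4 mm thick at its edge (12 to 16 mm above the origin), top at 20 mm. Seated, the flange lies on the bin's rim and the origin is 12 mm below the rim; laid on the tiles it rests on the plug.
- lid_handle (a point): Centre of the blue strap handle's bar in the middle of the lid, 53 mm above the lid's origin. The bar is 70 mm long along the lid's x axis, 14 mm thick along its y axis and 18 mm high, with 24 mm of free space between it and the lid; its two legs, 12 mm thick, stand 29 mm either side of the middle. Axes as the lid's. Stiff: turning the grip tips the lid with it.
- bin_rim (a point): Centre of the mouth of the white enamel scrap bin, at rim height, 35 mm below the sideboard top. Mouth 244 mm across inside, 256 mm outside, 145 mm deep inside, narrowing to 220 mm at the floor. It is fixed on a stool beside the right-hand end of the sideboard (-y side), its near rim about 17 mm beyond the edge.
- end_edge (a point): A point on the top edge of the right-hand end of the tiled sideboard. The edge is straight, along x, at this y for the whole depth of the sideboard; the tiles (height 0) lie on its +y side, nothing but the bin and its stool beyond it.
- susan_top (a point): Centre of the upper face of the top tier of the pale wooden two-tier lazy susan: a flat disc 250 mm across, 146 mm above the tiles, 16 mm thick, without a lip. The lower tier is 264 mm across, its face 28 mm above the tiles. It is held fast and does not turn. Two other glasses stand on the top tier, on the half away from the robot.
- spare1: A clean glass already on the top tier, to be left alone. Straight-sided green-tinted tumbler, 80 mm tall, outside diameter 54 mm at the foot and 62 mm at the rim (about 60 mm at 55 mm height), 160 g; origin at the centre of its underside, z up its axis.
- spare2: A clean glass already on the top tier, to be left alone. Straight-sided green-tinted tumbler, 80 mm tall, outside diameter 54 mm at the foot and 62 mm at the rim (about 60 mm at 55 mm height), 160 g; origin at the centre of its underside, z up its axis.
- jigger: Steel double-cone jigger standing on the tiles, 88 mm tall, 46 mm across; origin under its centre; leave alone.
- rum_bottle: Sealed amber rum bottle, 240 mm tall, 76 mm across; origin under its centre; leave alone.
- scoop: Red plastic scoop lying on the tiles, bowl 85 x 60 x 34 mm to +x of its origin, handle 95 mm to -x; origin under the back of the bowl; leave alone.
- stopper: Glass decanter stopper standing on its crown, 62 mm tall, 48 mm across; origin under its centre; leave alone.
There are look-alikes about, which are no part of the job. Leave any black or turquoise look-alike of the coaster4 alone.

How it is judged:
On the way, in this order (a step that is already met when the one before it is completed fails the run):
1. the lid is tipped up (at least 5 degrees) while still over the bin's mouth (angle between lid's own z axis and vertical above 0.087 rad and horizontal distance between lid and bin_rim below 0.08 m and z of lid in the frame of bin_rim below 0.08 m), for 0.1 s.
2. the lid lies flat on the tiles, let go (height (world z) of lid between -0.006 and 0.006 m and angle between lid's own z axis and vertical below 0.06 rad and linear speed of lid below 0.03 m/s and contact force between the fingers and lid below 0.3 N), for 0.3 s.
3. every coaster has dropped into the open bin (horizontal distance between each of coaster1, coaster2, coaster3, coaster4 and bin_rim below 0.125 m and height (world z) of each of coaster1, coaster2, coaster3, coaster4 below -0.06 m and horizontal distance between lid and bin_rim above 0.15 m), for 0.3 s.
At the end, for the whole second after the job is handed in: All coasters lie in the bin, at least 25 mm below its rim, at rest; each glass from the coasters stands upright (within 6 degrees) on the top tier, its middle within 110 mm of the tier centre; the lid sits in the rim, centred within 12 mm, level within 3 degrees, at rest (horizontal distance between each of coaster1, coaster2, coaster3, coaster4 and bin_rim below 0.125 m and height (world z) of each of coaster1, coaster2, coaster3, coaster4 below -0.06 m and horizontal distance between each of glass1, glass2 and susan_top below 0.11 m and z of glass1 in the frame of susan_top between -0.008 and 0.008 m and angle between each of glass1, glass2's own z axis and vertical below 0.1 rad and linear speed of each of glass1, glass2 below 0.03 m/s and z of glass2 in the frame of susan_top between -0.008 and 0.008 m and horizontal distance between lid and bin_rim below 0.012 m and angle between lid's own z axis and vertical below 0.05 rad and z of lid in the frame of bin_rim below -0.007 m and linear speed of lid below 0.02 m/s and linear speed of each of coaster1, coaster2, coaster3, coaster4 below 0.05 m/s); the robot touches nothing.
It fails at once if a glass is tipped over (beyond 35 degrees) (angle between any of glass1, glass2, spare1, spare2's own z axis and vertical above 0.6 rad).
It fails at once if a coaster is lifted more than 60 mm above the tiles instead of slid (height (world z) of any of coaster1, coaster2, coaster3, coaster4 above 0.06 m).
It fails at once if the jigger, bottle, scoop, stopper or one of the clean glasses is shifted by more than 30 mm (distance of any of jigger, rum_bottle, scoop, stopper, spare1, spare2 from where it was at the start of the episode above 0.03 m).
Of glass1, glass2 only 1 to 2 are there at a start; the rules pass over those that are not, and their reading is None.
Of coaster3, coaster4 only 1 to 2 are there at a start; the rules pass over those that are not, and their reading is None.
At some moment in a run one of coaster3, coaster4 may be knocked a few centimetres aside while the robot is not near it.
It also fails if it takes over 210 s, if anything falls off the work surface, if the arm or the gripper's body presses on something with over 40 N, if the wrist force passes 120 N, or if a joint passes its speed limit or range.

### The arm

A 7-joint arm with a two-finger parallel gripper is mounted at the origin on the work surface. World frame = base frame: x ahead of the robot, y to its left, z up, the work surface at z = 0. Lengths are in m, angles in rad, forces in N, time in s.
With the tool pointing down it reaches from about 0.4 to 0.875 m from the base axis. Payload 19.3 kg.
Tool frame: the origin (TCP) lies midway between the tips of the shut fingers; the grasp point (between the pads) lies 19 mm behind it; z points along the fingers, y is the direction in which the jaws open and shut (so a half turn about z gives the same grasp; the last joint's range is limited). The gripper opens to 85 mm and grips with 20 to 120 N. Pads are 22 mm wide; open, the fingers measure 114 mm over their backs; the gripper's body (76 mm by 85 mm) begins 54 mm behind the grasp point. The pads swing forward as they close: fully open they stand 13 mm farther back than shut.
Start: joints at [1.147, 0.521, -0.036, 1.599, 0.021, 1.021, -0.113], TCP at [0.217, -0.586, 0.231] pointing down, gripper open.
Joint ranges: [-2.91, 2.91], [-0.3, 2.13], [-1.5, 1.42], [0.17, 2.43], [-1.26, 4.41], [0.16, 1.93], [-2.52, 2.52]. Speed limits (rad/s): [1.89, 1.89, 2.39, 2.39, 3.01, 3.01, 3.01].

### API

Orientations are given as [roll, pitch, yaw] about the fixed x, y, z axes, in that order (R = Rz(yaw) Ry(pitch) Rx(roll)).
In Python, from workcell import bot, eyes gives the robot as it stands. The module is installed in compiled form; this text tells all that it offers.
- The arm moves only by the shell command python3 -m jog 'ROWS' [FORCE]. ROWS is JSON, a list of rows, each an object with "delta_pos": the shift along the world's x, y, z in mm, a list of three; "spin": the turn about the world's z in rad; "claw": the closure, from 0 (fully open) to 1 (shut). In form: [{"delta_pos": [tx, ty, tz], "spin": spin, "claw": claw}, ...]. A call has 1 to 8 rows; each row is the pose to reach, as a shift and turn from the pose measured when the call began; what a row does not reach only later rows make up. A row lasts 1/10 s, in which the tool goes at most 50 mm and 8.59 degrees, less where a joint would pass 70% of its speed; a pose out of reach is approached as far as the arm can. A call with a gripper value outside its range is refused whole. The fingers move at their own pace and stop on an object; FORCE is the grip in N (left out, the last holds). Time passes only in rows, so rows that repeat a pose let the fingers close. It gives the time, the measured TCP pose, the force and the opening at its end, in the units of the state.
- bot.observe(): the state, without advancing time (a new reading comes with each control period).
- eyes.grab_frame(name): name is "side" or "top" or "wrist"; returns the picture (384x512x3 uint8, blue, green, red); there is no depth.
- eyes.camera_params(name): a dict with "fx", "fy", "cx", "cy" (pixels), "origin" and "attitude" of the camera in the world. Camera axes: x right, y up, looking along -z (the intrinsics and any distortion apply to the point x, -y, -z); pixel columns grow to the right and rows downward; lengths in m; the calibration is good to about 2 mm. A picture is of the moment at which its call begins: read the wrist's pose just before it. camera_params takes no time and is no camera call; for the wrist camera it gives the pose at the moment of the call.
- bot.job_done(): hands the job in, once; it reports no verdict.
The state is a dict: "clock": time; "qpos": joint angles; "qd": joint speeds; "joint_efforts": joint torques, N m; "position": TCP position; "tool_rot": TCP orientation; "force": force on the tool from outside, world axes, zero at the start; "moment": the same for the moment, N m; "grip_width": finger opening in m.
Only numpy, scipy, OpenCV 4.12 (cv2) and the standard library are available. Lean on these libraries where they do the work, as an engineer would, in place of code of your own. Each camera call takes 0.05 s, during which the arm holds its last target. There are 200 camera calls.

## Working session

There is one attempt and no reset: what is moved stays moved. The work goes in short steps, Python scripts to look and compute and a shell command to move; the robot and the scene stay as the last step left them, time stands still between calls to the robot, and variables do not carry over. Pictures are saved under pics/ and viewed, about 12 in all and at most 16, crops included, and the job is handed in when it is done.

```bash
mkdir -p pics
python3 - <<'E'
from workcell import bot, eyes
import cv2,json
s=bot.observe(); print(s)
for n in ("top","side","wrist"):
    p=eyes.camera_params(n); print(n,p)
    cv2.imwrite(f"pics/{n}0.png",eyes.grab_frame(n))
E
```

```text
{'clock': 0.0, 'qpos': array([ 1.14681141,  0.52201847, -0.0362888 ,  1.60000162,  0.02122206,
        1.02112249, -0.11277312]), 'qd': array([-0.00148209, -0.00086471,  0.00072828,  0.00015457,  0.00242715,
       -0.00029823,  0.00030809]), 'joint_efforts': array([-5.04782438e-04, -9.27105832e+01,  1.98007688e+00, -3.69933486e+01,
        1.78990024e-02,  8.15239531e-03, -4.40112262e-05]), 'position': array([ 0.21635025, -0.58599345,  0.23072569]), 'tool_rot': array([-3.14043425e+00,  1.22051195e-04,  3.53779845e-01]), 'force': array([-0.50800619, -0.43921103,  0.38669701]), 'moment': array([-0.01579047,  0.01080104,  0.00839755]), 'grip_width': 0.08516381125415075}
top {'fx': 406.33159864503386, 'fy': 406.33159864503386, 'cx': 259.37182424745276, 'cy': 192.9268262531493, 'origin': array([0.49647337, 0.07729389, 1.61740076]), 'attitude': array([ 0.06622337, -0.01020292, -1.59204476])}
side {'fx': 449.14577080795317, 'fy': 449.14577080795317, 'cx': 259.9034978269708, 'cy': 189.427675609069, 'origin': array([ 0.15508693, -0.87835216,  1.18848557]), 'attitude': array([ 0.74952063, -0.01064612, -0.44626918])}
wrist {'fx': 273.0474053411446, 'fy': 273.0474053411446, 'cx': 257.08953798956134, 'cy': 193.14534109435112, 'origin': array([ 0.27883267, -0.56258935,  0.37320825]), 'attitude': array([-0.27070883,  0.00156957, -1.21763673])}
```

View pics/top0.png

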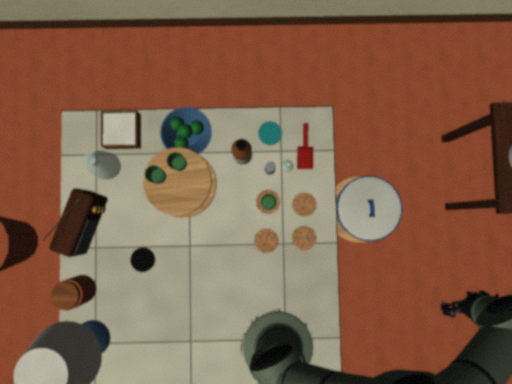

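View pics/side0.png

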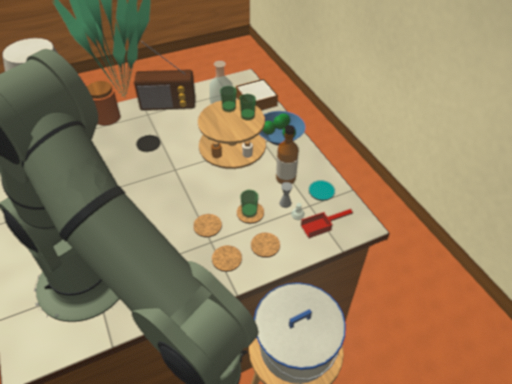

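The top view shows four cork coasters: (268,202), which carries a green glass, plus (304,204), (266,240) and (304,238). These look-alikes and other things stay where they are:
- **Black disc:** (143,260)
- **Turquoise disc:** (270,133)
- **Spare glasses on the susan:** (177,161) and (155,175)
- **Green limes on the blue plate:** (186,128)

The lid is at (369,208). I'll measure these next.

```bash
cat > h.py <<'E'
from workcell import bot, eyes
import cv2, numpy as np
from scipy.spatial.transform import Rotation as R
def cam(n):
    p=eyes.camera_params(n); return p,R.from_euler('xyz',p['attitude']).as_matrix()
def world(n,uv,z,c=None):
    p,A=c or cam(n); uv=np.atleast_2d(uv).astype(float)
    d=np.c_[(uv[:,0]-p['cx'])/p['fx'],-(uv[:,1]-p['cy'])/p['fy'],-np.ones(len(uv))]@A.T
    o=np.array(p['origin']); return o+d*((z-o[2])/d[:,2])[:,None]
def pix(n,P,c=None):
    p,A=c or cam(n); q=(np.atleast_2d(P)-p['origin'])@A
    return np.c_[p['cx']+p['fx']*q[:,0]/-q[:,2],p['cy']-p['fy']*q[:,1]/-q[:,2]]
def blobs(img,lo,hi,amin=40,roi=None):
    m=cv2.inRange(cv2.cvtColor(img,cv2.COLOR_BGR2HSV),lo,hi)
    if roi:
        k=np.zeros_like(m); x0,y0,x1,y1=roi; k[y0:y1,x0:x1]=255; m&=k
    m=cv2.morphologyEx(m,cv2.MORPH_CLOSE,np.ones((3,3),np.uint8))
    out=[]
    for c in cv2.findContours(m,cv2.RETR_EXTERNAL,cv2.CHAIN_APPROX_NONE)[0]:
        if cv2.contourArea(c)>amin: out.append(c[:,0,:])
    return out
def circ(P):
    A=np.c_[2*P[:,:2],np.ones(len(P))]; s=np.linalg.lstsq(A,(P[:,:2]**2).sum(1),rcond=None)[0]
    return s[:2],np.sqrt(s[2]+s[:2]@s[:2])
def coasters(n='top',roi=(225,165,335,270)):
    img=eyes.grab_frame(n); c=cam(n)
    for b in blobs(img,(5,60,90),(22,255,255),60,roi):
        (xy,r)=circ(world(n,b,0.010,c)); print('coaster',n,b.mean(0).round(),xy.round(4),'r',r.round(4))
    return img
E
python3 - <<'E'
from h import *
img=coasters()
c=cam('top')
hsv=cv2.cvtColor(img,cv2.COLOR_BGR2HSV)
for q in [(304,204),(304,238),(370,185),(400,208),(345,208),(336,208),(372,210),(190,195),(180,161),(268,202),(330,230),(339,230)]: print(q,hsv[q[1],q[0]])
print('corners',world('top',[[332,107],[61,111],[340,300],[336,200]],0,c).round(3))
print('lid',world('top',[[337,208],[402,208],[369,176],[369,241]],-0.035+.004,c).round(3))
print('handle',world('top',[[371,201],[372,216]],0.015,c).round(3))
print('susan',world('top',[[144,182],[211,182],[178,149],[178,216]],0.146,c).round(3))
print('origin pix',pix('top',[[0,0,0]]))
im=cv2.resize(img[90:290,130:420],None,fx=2.7,fy=2.7,interpolation=cv2.INTER_CUBIC); cv2.imwrite('pics/crop1.png',im)
E
```

```text
coaster top [266. 240.] [0.4154 0.0367] r 0.0484
coaster top [304. 238.] [ 0.4224 -0.112 ] r 0.0485
coaster top [304. 204.] [ 0.5554 -0.1168] r 0.0483
coaster top [267. 201.] [0.569  0.0275] r 0.0481
(304, 204) [ 15 135 149]
(304, 238) [ 14 133 151]
(370, 185) [ 28  28 157]
(400, 208) [ 45  12 133]
(345, 208) [ 25  26 166]
(336, 208) [105   5  95]
(372, 210) [108 163 102]
(190, 195) [ 17 127 159]
(180, 161) [ 61 108  99]
(268, 202) [ 63 106 103]
(330, 230) [ 27  40 166]
(339, 230) [ 16 123 153]
corners [[ 0.946 -0.243  0.   ]
 [ 0.95   0.849  0.   ]
 [ 0.175 -0.249  0.   ]
 [ 0.569 -0.247  0.   ]]
lid [[ 0.538 -0.256 -0.031]
 [ 0.532 -0.521 -0.031]
 [ 0.666 -0.391 -0.031]
 [ 0.401 -0.381 -0.031]]
handle [[ 0.561 -0.382  0.015]
 [ 0.502 -0.384  0.015]]
susan [[0.642 0.478 0.146]
 [0.637 0.235 0.146]
 [0.76  0.354 0.146]
 [0.516 0.356 0.146]]
origin pix [[277.69057364 347.22684043]]
```

View pics/crop1.png

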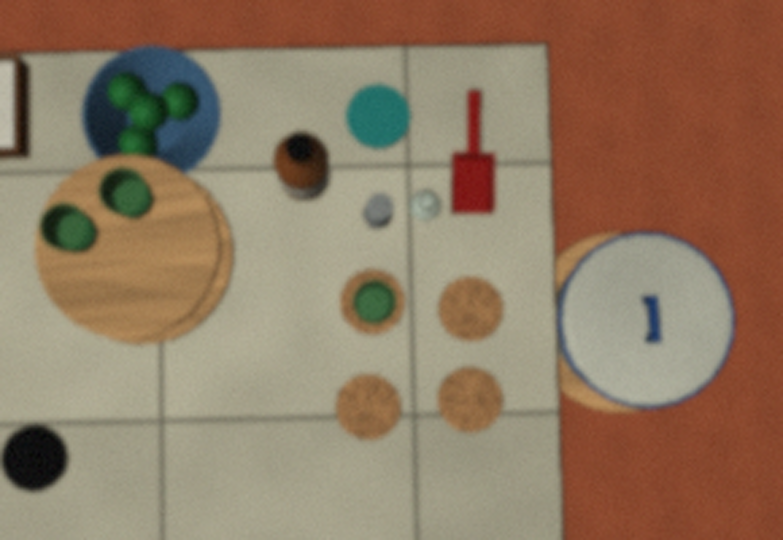

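The crop confirms four cork coasters, with one glass on the upper-left one at (372,302). The black disc, the turquoise disc and the clean glasses are clearly separate. The sizes agree with the description: coaster r is 48 mm, lid r 132 mm, susan r 122 mm, and the bin lies 17 mm beyond the edge. Now I'll refine the handle axis and start the approach.

```bash
python3 - <<'E'
from h import *
c=cam('top'); img=cv2.imread('pics/top0.png')
for b in blobs(img,(95,70,40),(125,255,255),20,(355,190,385,225)):
    r=cv2.minAreaRect(world('top',b,.015,c)[:,:2].astype(np.float32)*1000); print(r)
    box=cv2.boxPoints(r); print(box)
E
python3 -m jog '[{"delta_pos":[45,25,0],"spin":-0.12,"claw":0.3},{"delta_pos":[90,50,0],"spin":-0.24,"claw":0.3},{"delta_pos":[135,80,0],"spin":-0.35,"claw":0.3},{"delta_pos":[180,110,0],"spin":-0.35,"claw":0.3},{"delta_pos":[220,140,0],"spin":-0.35,"claw":0.3},{"delta_pos":[260,170,0],"spin":-0.35,"claw":0.3},{"delta_pos":[290,202,0],"spin":-0.35,"claw":0.3},{"delta_pos":[290,202,-20],"spin":-0.35,"claw":0.3}]' 30
python3 - <<'E'
from h import *
cv2.imwrite('pics/w1.png',eyes.grab_frame('wrist')); s=bot.observe(); print(s['clock'],s['position'],s['tool_rot'],cam('wrist'))
E
```

```text
((535.6422729492188, -382.82440185546875), (60.003883361816406, 14.999561309814453), 1.854338526725769)
[[ 505.41336 -376.29938]
 [ 505.8987  -391.29108]
 [ 565.8712  -389.34943]
 [ 565.38586 -374.35773]]
clock: 1.0
position: [0.5126, -0.3787, 0.2124]
tool_rot: [-3.14, -0.005, 0.012]
force: [0.4, -0.5, -1.3]
grip_width: 0.0598
1.05 [ 0.50908076 -0.37974382  0.20785972] [-3.13832802e+00  7.96641501e-04  9.78078631e-03] ({'fx': 273.0474053411446, 'fy': 273.0474053411446, 'cx': 257.08953798956134, 'cy': 193.14534109435112, 'origin': array([ 0.5757292 , -0.37933063,  0.35021633]), 'attitude': array([-0.27161463,  0.00352681, -1.56168064])}, array([[ 9.11550272e-03,  9.63290317e-01,  2.68307050e-01],
       [-9.99952234e-01,  9.72752964e-03, -9.51774487e-04],
       [-3.52679992e-03, -2.68285558e-01,  9.63332975e-01]]))
```

View pics/w1.png

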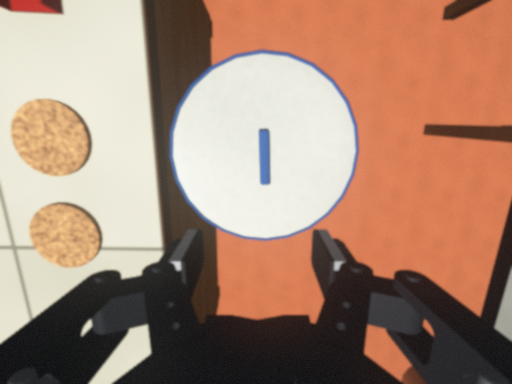

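The wrist view shows the lid as a circle centred near (264,145), with its bar running from (264,128) to (265,185).

Run:
```python
from h import *
img=cv2.imread('pics/w1.png'); c=cam('wrist')
for b in blobs(img,(100,90,40),(125,255,255),60,(245,110,285,200)):
    r=cv2.minAreaRect(world('wrist',b,.015,c)[:,:2].astype(np.float32)*1000); print(r)
for b in blobs(img,(100,90,40),(125,255,255),60,(165,45,365,245)):
    if np.ptp(b[:,0])>100: print(circ(world('wrist',b,-.032,c)))
```

```text
((528.3271484375, -387.0517578125), (65.26753234863281, 9.879217147827148), 1.1364150047302246)
(array([ 0.52634997, -0.38672118]), np.float64(0.12943177252979268))
```

```bash
python3 -m jog '[{"delta_pos":[22,-6,-45],"spin":0.015,"claw":0.4},{"delta_pos":[22,-6,-90],"spin":0.015,"claw":0.5},{"delta_pos":[22,-6,-135],"spin":0.015,"claw":0.5},{"delta_pos":[22,-6,-175],"spin":0.015,"claw":0.5},{"delta_pos":[22,-6,-200],"spin":0.015,"claw":0.5},{"delta_pos":[22,-6,-200],"spin":0.015,"claw":0.5},{"delta_pos":[22,-6,-200],"spin":0.015,"claw":0.5}]' 30
python3 - <<'E'
from h import *
cv2.imwrite('pics/w2.png',eyes.grab_frame('wrist')); s=bot.observe(); print(s['clock'],s['position'],s['tool_rot'])
img=cv2.imread('pics/w2.png'); c=cam('wrist')
for b in blobs(img,(100,90,40),(125,255,255),60):
    r=cv2.minAreaRect(world('wrist',b,.015,c)[:,:2].astype(np.float32)*1000); print(b.mean(0),r)
E
```

```text
clock: 1.75
position: [0.5307, -0.3866, 0.0086]
tool_rot: [-3.139, 0.001, 0.024]
force: [0.9, 0.1, 0.3]
grip_width: 0.0426
1.8 [ 0.53134902 -0.38675927  0.00947121] [-3.13943310e+00 -3.11305231e-04  2.39826400e-02]
[257.7148289  235.82129278] ((533.5781860351562, -386.86151123046875), (68.85713958740234, 12.411917686462402), 2.445128917694092)
[258.05277587 112.05551748] ((576.9365234375, -385.55938720703125), (140.26437377929688, 200.70944213867188), 1.224399447441101)
```

```bash
python3 -m jog '[{"delta_pos":[2,0,-12],"spin":0.01,"claw":0.5},{"delta_pos":[2,0,-22],"spin":0.01,"claw":0.5},{"delta_pos":[2,0,-22],"spin":0.01,"claw":0.9},{"delta_pos":[2,0,-22],"spin":0.01,"claw":1},{"delta_pos":[2,0,-22],"spin":0.01,"claw":1},{"delta_pos":[2,0,-22],"spin":0.01,"claw":1},{"delta_pos":[2,0,-22],"spin":0.01,"claw":1}]' 30
python3 -m jog '[{"delta_pos":[0,0,10],"spin":0,"claw":1},{"delta_pos":[0,0,22],"spin":0,"claw":1},{"delta_pos":[0,0,22],"spin":0,"claw":1},{"delta_pos":[20,0,22],"spin":0,"claw":1},{"delta_pos":[40,0,22],"spin":0,"claw":1},{"delta_pos":[40,0,22],"spin":0,"claw":1},{"delta_pos":[40,0,22],"spin":0,"claw":1}]'
```

```text
clock: 2.5
position: [0.5333, -0.3867, -0.0125]
tool_rot: [-3.139, -0.0, 0.034]
force: [0.6, -0.1, -2.6]
grip_width: 0.0134
clock: 3.2
position: [0.5733, -0.3866, 0.0095]
tool_rot: [-3.139, -0.0, 0.034]
force: [-0.3, -0.3, -2.9]
grip_width: 0.0134
```

The lid is held (2.9 N). Next I lower it with one side on the rim so that it tips.

```bash
python3 -m jog '[{"delta_pos":[0,0,-8],"spin":0,"claw":1},{"delta_pos":[0,0,-15],"spin":0,"claw":1},{"delta_pos":[0,0,-22],"spin":0,"claw":1},{"delta_pos":[0,0,-28],"spin":0,"claw":1},{"delta_pos":[0,0,-28],"spin":0,"claw":1},{"delta_pos":[0,0,-28],"spin":0,"claw":1},{"delta_pos":[0,0,-28],"spin":0,"claw":1}]'
python3 - <<'E'
from h import *
a=eyes.grab_frame('side')[230:384,200:400]; b=eyes.grab_frame('wrist')
im=np.hstack([cv2.resize(a,(500,384)),b[:,:300]]); cv2.imwrite('pics/t1.png',im)
E
```

```text
clock: 3.9
position: [0.5732, -0.3874, -0.016]
tool_rot: [-3.14, -0.001, 0.034]
force: [-13.6, 8.6, 42.7]
grip_width: 0.0138
```

View pics/t1.png

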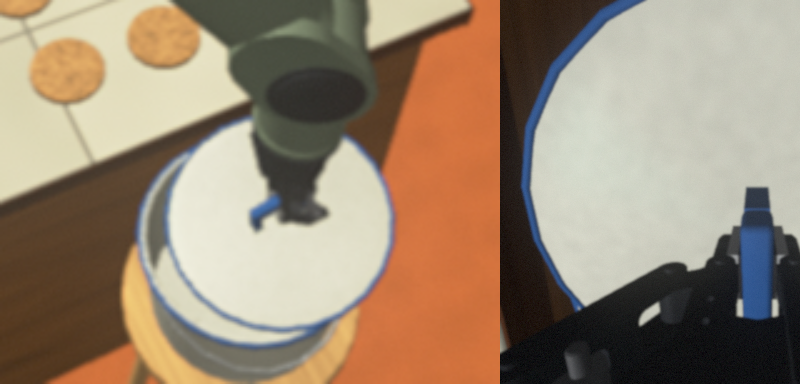

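The side view shows the lid shifted over the rim, but the tilt can't be read by eye. I'll fit the lid's edge circle to it.

```bash
cat >> h.py <<'E'
from scipy.optimize import least_squares
def edgepts(n,img,roi,far):
    m=cv2.inRange(cv2.cvtColor(img,cv2.COLOR_BGR2HSV),(100,70,40),(125,255,255))
    v,u=np.nonzero(m); P=np.c_[u,v].astype(float)
    x0,y0,x1,y1=roi; k=(u>=x0)&(u<x1)&(v>=y0)&(v<y1)
    return P[k]
def lidfit(obs,g,r=0.132,sel=6):
    # obs: list of (cam name, pts, cam); g: guess x,y,z(edge centre),rx,ry ; returns fit
    t=np.linspace(0,2*np.pi,720); C=np.c_[r*np.cos(t),r*np.sin(t),0*t]
    from scipy.spatial import cKDTree
    g=np.array(g,float)
    for s in (sel*3,sel*1.5,sel,sel):
        def f(p,mask=None):
            W=C@R.from_rotvec([p[3],p[4],0]).as_matrix().T+p[:3]
            e=[]
            for i,(n,P,c) in enumerate(obs):
                d=cKDTree(pix(n,W,c)).query(P if mask is None else P[mask[i]])[0]; e.append(d)
            return e
        mask=[d<s for d in f(g)]
        q=least_squares(lambda p:np.concatenate(f(p,mask)),g,loss='soft_l1'); g=q.x
    return g,[int(m.sum()) for m in mask],np.sqrt(np.mean(np.concatenate(f(g,mask))**2))
E
python3 - <<'E'
from h import *
obs=[]
for n,roi in (('side',(240,270,370,384)),('wrist',(0,0,512,384))):
    c=cam(n); im=eyes.grab_frame(n); cv2.imwrite(f'pics/t2{n}.png',im); obs.append((n,edgepts(n,im,roi,0),c))
for o in ([obs[0]],[obs[1]],obs):
  for ry in (0,.2):
    print(lidfit(o,[.573,-.387,-.03,0,ry]))
print(bot.observe()['force'])
E
```

```text
(array([ 0.51207851, -0.43172858,  0.09247203, -0.21238041, -0.29976471]), [184], np.float64(1.759036905069337))
(array([ 0.51193237, -0.43185009,  0.0928658 , -0.21178785, -0.29763078]), [183], np.float64(1.701265679854005))
(array([ 0.56862723, -0.38706167, -0.02468597,  0.00899952, -0.14544819]), [6335], np.float64(2.8659383373093648))
(array([ 0.57232779, -0.38669801, -0.02446952,  0.00553029, -0.10385864]), [5594], np.float64(2.551162258729659))
(array([ 0.56843053, -0.38704375, -0.02469669,  0.00886218, -0.14825018]), [122, 6332], np.float64(2.8501181278534644))
(array([ 0.56690482, -0.38722502, -0.02484636,  0.01045862, -0.16484426]), [132, 5646], np.float64(2.4824270172389973))
[-12.98869496   8.10044106  42.01889721]
```

The force is 43 N, but the geometry explains it: with a 40 mm shift the plug's contact chord lies almost under the grip, so there is no lever. A shift of about 18 mm gives a lever near 45 mm. I'll lift, reseat the lid to renew the grip, then retry.

```bash
python3 -m jog '[{"delta_pos":[0,0,20],"spin":0,"claw":1},{"delta_pos":[0,0,38],"spin":0,"claw":1},{"delta_pos":[-20,0,38],"spin":0,"claw":1},{"delta_pos":[-40,0,38],"spin":0,"claw":1},{"delta_pos":[-40,0,38],"spin":0,"claw":1},{"delta_pos":[-40,0,38],"spin":0,"claw":1}]'
python3 -m jog '[{"delta_pos":[0,0,-10],"spin":0,"claw":1},{"delta_pos":[0,0,-20],"spin":0,"claw":1},{"delta_pos":[0,0,-28],"spin":0,"claw":1},{"delta_pos":[0,0,-28],"spin":0,"claw":1}]'
python3 - <<'E'
from h import *
n='wrist'; c=cam(n); im=eyes.grab_frame(n); cv2.imwrite('pics/w3.png',im)
for ry in (-.15,0): print(lidfit([(n,edgepts(n,im,(0,0,512,384),0),c)],[.533,-.387,-.03,0,ry]))
n='side'; c=cam(n); im=eyes.grab_frame(n); cv2.imwrite('pics/s3.png',im); 
cv2.imwrite('pics/s3c.png',cv2.resize(im[230:384,200:400],(780,600)))
E
```

```text
clock: 4.7
position: [0.5331, -0.3877, 0.0223]
tool_rot: [-3.141, -0.001, 0.033]
force: [1.1, -0.3, -1.9]
grip_width: 0.0133
clock: 5.1
position: [0.5325, -0.3871, -0.0075]
tool_rot: [-3.139, 0.001, 0.034]
force: [-0.8, -0.5, -0.6]
grip_width: 0.0133
(array([ 0.52712251, -0.38680352, -0.01634884,  0.00910349, -0.13719156]), [6336], np.float64(2.85555029935591))
(array([ 0.5270353 , -0.38690113, -0.01635079,  0.01000058, -0.1378151 ]), [6301], np.float64(2.829131061098258))
```

View pics/s3c.png

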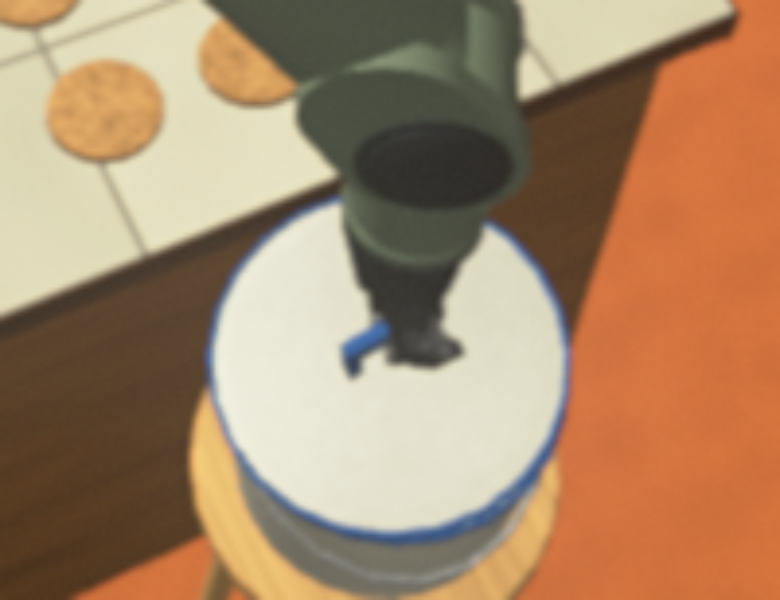

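The side view suggests the lid's far (+x) side is up, and the wrist fit agrees at -0.137 rad. To check the fit I'll seat the lid, let go and fit again.

```bash
python3 -m jog '[{"delta_pos":[0,0,-6],"spin":0,"claw":1},{"delta_pos":[0,0,-10],"spin":0,"claw":1},{"delta_pos":[0,0,-14],"spin":0,"claw":1},{"delta_pos":[0,0,-14],"spin":0,"claw":1}]'
python3 -m jog '[{"delta_pos":[0,0,0],"spin":0,"claw":0.7},{"delta_pos":[0,0,0],"spin":0,"claw":0.6},{"delta_pos":[0,0,0],"spin":0,"claw":0.5},{"delta_pos":[0,0,8],"spin":0,"claw":0.5},{"delta_pos":[0,0,8],"spin":0,"claw":0.5},{"delta_pos":[0,0,8],"spin":0,"claw":0.5}]'
python3 - <<'E'
from h import *
n='wrist'; c=cam(n); im=eyes.grab_frame(n); cv2.imwrite('pics/w4.png',im)
for ry in (-.15,0): print(lidfit([(n,edgepts(n,im,(0,0,512,384),0),c)],[.533,-.387,-.03,0,ry]))
m=np.hstack([cv2.imread('pics/w3.png')[::2,::2],im[::2,::2]]);cv2.imwrite('pics/w34.png',cv2.resize(m,(800,300)))
E
```

```text
clock: 5.6
position: [0.5341, -0.3875, -0.0202]
tool_rot: [-3.141, -0.003, 0.034]
force: [4.4, -0.8, 2.1]
grip_width: 0.0134
clock: 6.2
position: [0.5343, -0.3876, -0.0118]
tool_rot: [-3.141, -0.003, 0.034]
force: [0.6, -0.6, 0.2]
grip_width: 0.0428
(array([ 0.52707987, -0.38721931, -0.0319722 ,  0.00237372,  0.00269184]), [6757], np.float64(2.51404871307354))
(array([ 0.52707986, -0.38722102, -0.03197135,  0.00241225,  0.00270681]), [6757], np.float64(2.5140549778469814))
```

View pics/w34.png

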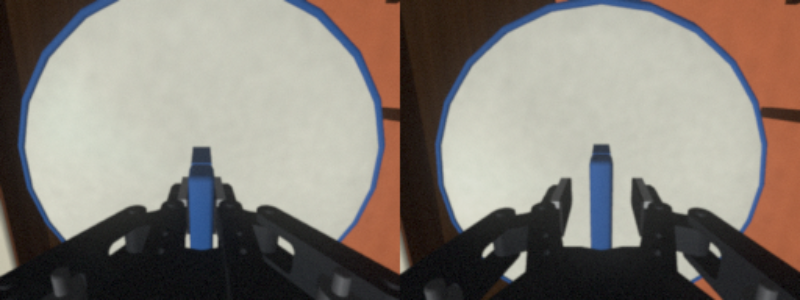

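The fit is trustworthy: it reads 0.003 rad for the seated lid and read -0.137 rad (7.8°) before release, over the mouth. So the tip-up is done. Next I regrip the bar, lift the lid and carry it to the tiles at about (0.37, 0.27).

```bash
python3 -m jog '[{"delta_pos":[0,0,-1],"spin":0,"claw":1},{"delta_pos":[0,0,-1],"spin":0,"claw":1},{"delta_pos":[0,0,-1],"spin":0,"claw":1},{"delta_pos":[0,0,-1],"spin":0,"claw":1},{"delta_pos":[0,0,30],"spin":0,"claw":1},{"delta_pos":[0,0,75],"spin":0,"claw":1},{"delta_pos":[0,0,120],"spin":0,"claw":1},{"delta_pos":[0,0,165],"spin":0,"claw":1}]' 40
python3 -m jog '[{"delta_pos":[-10,45,30],"spin":0,"claw":1},{"delta_pos":[-22,93,50],"spin":0,"claw":1},{"delta_pos":[-34,141,50],"spin":0,"claw":1},{"delta_pos":[-46,189,50],"spin":0,"claw":1},{"delta_pos":[-58,237,50],"spin":0,"claw":1},{"delta_pos":[-70,285,50],"spin":0,"claw":1},{"delta_pos":[-82,333,50],"spin":0,"claw":1},{"delta_pos":[-82,333,50],"spin":0,"claw":1}]'
```

```text
clock: 7.05
position: [0.5338, -0.3873, 0.1545]
tool_rot: [-3.141, -0.002, 0.034]
force: [1.2, -0.5, -2.6]
grip_width: 0.0132
clock: 7.85
position: [0.4504, -0.0492, 0.2046]
tool_rot: [-3.139, -0.002, 0.04]
force: [0.7, -2.1, -2.4]
grip_width: 0.0132
```

```bash
python3 -m jog '[{"delta_pos":[-12,46,0],"spin":0,"claw":1},{"delta_pos":[-24,92,0],"spin":0,"claw":1},{"delta_pos":[-36,138,0],"spin":0,"claw":1},{"delta_pos":[-48,184,0],"spin":0,"claw":1},{"delta_pos":[-60,230,0],"spin":0,"claw":1},{"delta_pos":[-72,276,0],"spin":0,"claw":1},{"delta_pos":[-80,320,0],"spin":0,"claw":1},{"delta_pos":[-80,320,0],"spin":0,"claw":1}]'
python3 -m jog '[{"delta_pos":[0,0,-45],"spin":0,"claw":1},{"delta_pos":[0,0,-90],"spin":0,"claw":1},{"delta_pos":[0,0,-130],"spin":0,"claw":1},{"delta_pos":[0,0,-155],"spin":0,"claw":1},{"delta_pos":[0,0,-160],"spin":0,"claw":1},{"delta_pos":[0,0,-160],"spin":0,"claw":1}]'
python3 - <<'E'
from h import *
im=eyes.grab_frame('top'); cv2.imwrite('pics/top2.png',cv2.resize(im[90:384,40:420],(760,588)));cv2.imwrite('pics/top2raw.png',im)
E
```

```text
clock: 8.65
position: [0.3688, 0.2763, 0.2047]
tool_rot: [-3.136, -0.002, 0.046]
force: [0.6, -1.3, -2.0]
grip_width: 0.0134
clock: 9.25
position: [0.3686, 0.276, 0.0445]
tool_rot: [-3.137, -0.001, 0.046]
force: [-0.8, -0.1, -3.3]
grip_width: 0.0134
```

View pics/top2.png

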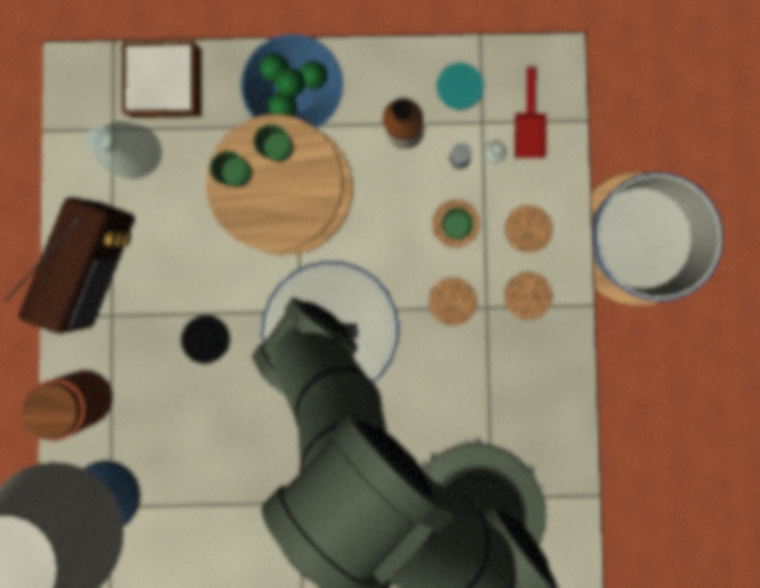

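The top view shows the lid clear of the black disc at (205,338) and of the coasters, and the open bin mouth at (657,237). I lower the last 10 mm, let go and measure the bin.

```bash
python3 -m jog '[{"delta_pos":[0,0,-5],"spin":0,"claw":1},{"delta_pos":[0,0,-11],"spin":0,"claw":1},{"delta_pos":[0,0,-11],"spin":0,"claw":1},{"delta_pos":[0,0,-11],"spin":0,"claw":0.8},{"delta_pos":[0,0,-11],"spin":0,"claw":0.5},{"delta_pos":[0,0,-11],"spin":0,"claw":0.4},{"delta_pos":[0,0,-11],"spin":0,"claw":0.4}]'
python3 -m jog '[{"delta_pos":[0,0,40],"spin":0,"claw":0.4},{"delta_pos":[0,0,80],"spin":0,"claw":0.2},{"delta_pos":[0,0,125],"spin":0,"claw":0},{"delta_pos":[0,0,170],"spin":0,"claw":0},{"delta_pos":[0,0,190],"spin":0,"claw":0},{"delta_pos":[0,0,190],"spin":0,"claw":0}]'
python3 - <<'E'
from h import *
n='wrist'; c=cam(n); im=eyes.grab_frame(n); cv2.imwrite('pics/w5.png',im)
P=edgepts(n,im,(0,0,512,384),0)
print('lid tiles',lidfit([(n,P,c)],[.37,.276,.014,0,0]),bot.observe()['position'])
for b in blobs(im,(100,90,40),(125,255,255),60):
    r=cv2.minAreaRect(world(n,b,.062,c)[:,:2].astype(np.float32)*1000); print(b.mean(0),r)
n='top'; c=cam(n); im=eyes.grab_frame(n)
cv2.imwrite('pics/top3.png',im)
P=edgepts(n,cv2.imread('pics/top2raw.png'),(335,170,410,250),0); W=world(n,P,-.035,c)[:,:2]
xy,r=circ(W); k=abs(np.hypot(*(W-xy).T)-r)<.008; print('bin',circ(W[k]),k.sum(),len(k))
hs=blobs(im,(45,50,40),(80,255,255),30,(250,185,290,220))
for b in hs: print('glass',circ(world(n,b,.09,c)))
coasters()
print('black',world('top',[[143,260]],.01))
E
```

```text
clock: 10.0
position: [0.3692, 0.2765, 0.0346]
tool_rot: [-3.136, -0.002, 0.046]
force: [-0.5, 0.3, -0.2]
grip_width: 0.0511
clock: 10.6
position: [0.3702, 0.2772, 0.2274]
tool_rot: [-3.133, -0.007, 0.046]
force: [0.6, -0.5, -1.1]
grip_width: 0.0852
lid tiles (array([ 0.36263838,  0.27690677,  0.01156006, -0.00414267,  0.00534454]), [1185], np.float64(0.7367085151216843)) [0.36960332 0.27674442 0.22561466]
[258.80645161 181.97580645] ((365.39105224609375, 277.1405944824219), (67.55445861816406, 10.380257606506348), 2.9186158180236816)
[263.18116976 121.31669044] ((413.9747314453125, 275.210205078125), (228.05174255371094, 146.45411682128906), 87.87494659423828)
bin (array([ 0.49625938, -0.22122661]), np.float64(0.04231528058269112)) 3 3
glass (array([0.56459278, 0.02665462]), np.float64(0.024939731490141816))
coaster top [266. 240.] [0.4154 0.0366] r 0.0483
coaster top [304. 238.] [ 0.4224 -0.1119] r 0.0485
coaster top [304. 204.] [ 0.5552 -0.1168] r 0.0481
coaster top [267. 201.] [0.5687 0.0275] r 0.0479
black [[0.34926356 0.51921845 0.01      ]]
```

The lid lies level on the tiles (0.007 rad) and is let go. Next is the glass.

```bash
python3 -m jog '[{"delta_pos":[28,-36,0],"spin":0,"claw":0},{"delta_pos":[56,-72,0],"spin":-0.02,"claw":0},{"delta_pos":[84,-108,0],"spin":-0.04,"claw":0},{"delta_pos":[112,-144,0],"spin":-0.05,"claw":0},{"delta_pos":[140,-180,0],"spin":-0.05,"claw":0},{"delta_pos":[168,-216,0],"spin":-0.05,"claw":0},{"delta_pos":[196,-250,-20],"spin":-0.05,"claw":0},{"delta_pos":[196,-250,-40],"spin":-0.05,"claw":0}]'
python3 -m jog '[{"delta_pos":[0,0,0],"spin":0,"claw":0},{"delta_pos":[0,0,0],"spin":0,"claw":0},{"delta_pos":[0,0,0],"spin":0,"claw":0}]'
python3 - <<'E'
from h import *
n='wrist'; im=eyes.grab_frame(n); c=cam(n); cv2.imwrite('pics/w6.png',im)
s=bot.observe(); print(s['position'],s['tool_rot'])
for b in blobs(im,(40,50,30),(85,255,255),200): print('glass',b.mean(0),np.ptp(b,0),circ(world(n,b,.09,c)))
for b in blobs(im,(5,60,90),(22,255,255),500): print('cork',b.mean(0),circ(world(n,b,.01,c)))
E
```

```text
clock: 11.55
position: [0.5669, 0.0207, 0.1817]
tool_rot: [-3.139, -0.001, -0.01]
force: [-0.8, -0.1, -1.0]
grip_width: 0.0854
clock: 11.85
position: [0.5669, 0.0214, 0.1822]
tool_rot: [-3.139, -0.002, -0.009]
force: [0.3, -0.4, 0.0]
grip_width: 0.0852
[0.56694977 0.02161507 0.1824524 ] [-3.13870846e+00 -2.21205970e-03 -8.62139386e-03]
glass [252.22222222 197.91005291] [67 71] (array([0.56357661, 0.02681712]), np.float64(0.03093402146290678))
cork [336.56896552 286.95689655] (array([ 0.41619127, -0.0852509 ]), np.float64(0.02848684225104535))
cork [247.34196891 288.65284974] (array([0.41441893, 0.03642544]), np.float64(0.04738931449897957))
cork [485.14136126 280.2408377 ] (array([ 0.42143889, -0.27512632]), np.float64(0.04423478349830539))
cork [373.8        185.82222222] (array([ 0.55246884, -0.116007  ]), np.float64(0.0476697442199687))
cork [254.12083333 164.8875    ] (array([0.56801806, 0.02717393]), np.float64(0.040989455664417605))
cork [505.1843318   62.59907834] (array([ 0.68601928, -0.23790271]), np.float64(0.03024822675664327))
cork [ 23.73280943 118.42043222] (array([0.62836704, 0.31030184]), np.float64(0.08038966028693022))
```

View pics/w6.png

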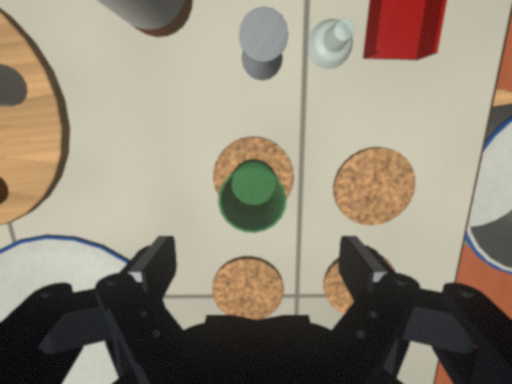

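The glass rim circle is at (252,198) with r 31 mm, so the glass is at (0.564, 0.027), and the top view agrees. I descend, grip it and lift.

```bash
python3 -m jog '[{"delta_pos":[-2,5,-20],"spin":0,"claw":0},{"delta_pos":[-2,5,-50],"spin":0,"claw":0},{"delta_pos":[-2,5,-85],"spin":0,"claw":0},{"delta_pos":[-2,5,-120],"spin":0,"claw":0},{"delta_pos":[-2,5,-142],"spin":0,"claw":0},{"delta_pos":[-2,5,-142],"spin":0,"claw":0},{"delta_pos":[-2,5,-142],"spin":0,"claw":0.2}]' 30
python3 -m jog '[{"delta_pos":[0,0,0],"spin":0,"claw":0.35},{"delta_pos":[0,0,0],"spin":0,"claw":0.5},{"delta_pos":[0,0,0],"spin":0,"claw":0.6},{"delta_pos":[0,0,0],"spin":0,"claw":0.6},{"delta_pos":[0,0,0],"spin":0,"claw":0.6}]' 30
```

```text
clock: 12.6
position: [0.5653, 0.0271, 0.0415]
tool_rot: [-3.139, -0.003, -0.008]
force: [0.5, 0.2, 0.9]
grip_width: 0.0735
clock: 13.1
position: [0.5665, 0.0273, 0.0432]
tool_rot: [-3.138, -0.006, -0.008]
force: [-0.8, -0.3, 10.4]
grip_width: 0.0599
```

```bash
python3 -m jog '[{"delta_pos":[0,0,20],"spin":0,"claw":0.6},{"delta_pos":[0,0,60],"spin":0,"claw":0.6},{"delta_pos":[0,0,105],"spin":0,"claw":0.6},{"delta_pos":[0,0,150],"spin":0,"claw":0.6},{"delta_pos":[0,0,185],"spin":0,"claw":0.6},{"delta_pos":[0,0,185],"spin":0,"claw":0.6}]'
python3 -m jog '[{"delta_pos":[3,38,0],"spin":0,"claw":0.6},{"delta_pos":[6,80,0],"spin":0,"claw":0.6},{"delta_pos":[9,125,0],"spin":0,"claw":0.6},{"delta_pos":[12,170,0],"spin":0,"claw":0.6},{"delta_pos":[15,215,0],"spin":0,"claw":0.6},{"delta_pos":[18,258,0],"spin":0,"claw":0.6},{"delta_pos":[20,293,0],"spin":0,"claw":0.6},{"delta_pos":[20,293,0],"spin":0,"claw":0.6}]'
python3 - <<'E'
from h import *
n='wrist'; im=eyes.grab_frame(n); c=cam(n); cv2.imwrite('pics/w7.png',im)
t=eyes.grab_frame('top'); cv2.imwrite('pics/top4.png',t)
s=bot.observe(); print(s['position'],s['tool_rot'])
for b in blobs(t,(40,50,30),(85,255,255),50,(130,140,215,215)): print('glass',b.mean(0),circ(world('top',b,.226)))
m=np.hstack([im,cv2.resize(t[120:264,120:312],(512,384))]);cv2.imwrite('pics/w7v.png',cv2.resize(m,(800,300)))
E
```

```text
clock: 13.7
position: [0.5685, 0.0274, 0.2338]
tool_rot: [-3.137, -0.014, -0.008]
force: [0.7, -0.0, -2.1]
grip_width: 0.0602
clock: 14.5
position: [0.5866, 0.3262, 0.2329]
tool_rot: [-3.135, -0.013, -0.002]
force: [0.1, -1.1, -2.6]
grip_width: 0.0596
[0.58792522 0.32096261 0.23316285] [-3.13756038 -0.01328344 -0.00699197]
glass [167.48339483 188.30627306] (array([0.60668578, 0.3734135 ]), np.float64(0.09585020645604012))
glass [179.81081081 142.91891892] (array([0.76734162, 0.3318688 ]), np.float64(0.019181083383641426))
```

View pics/w7v.png

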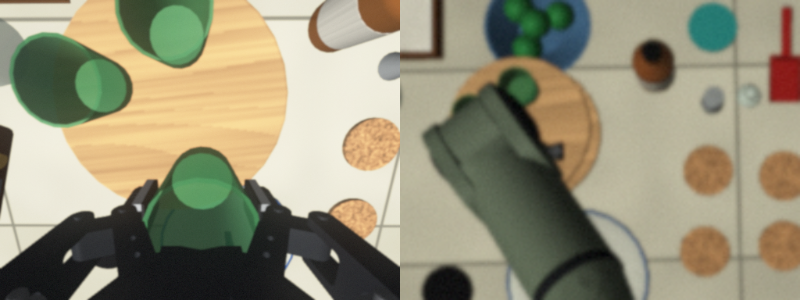

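The wrist view shows the glass upright in the grip, over the near part of the tier at about (200,180), with the clean glasses well away. I lower it.

```bash
python3 -m jog '[{"delta_pos":[0,0,-20],"spin":0,"claw":0.6},{"delta_pos":[0,0,-38],"spin":0,"claw":0.6},{"delta_pos":[0,0,-48],"spin":0,"claw":0.6},{"delta_pos":[0,0,-51],"spin":0,"claw":0.6},{"delta_pos":[0,0,-51],"spin":0,"claw":0.6}]'
python3 -m jog '[{"delta_pos":[0,0,-2],"spin":0,"claw":0.6},{"delta_pos":[0,0,-2],"spin":0,"claw":0.6}]'
```

```text
clock: 15.1
position: [0.5881, 0.3204, 0.1823]
tool_rot: [-3.138, -0.013, -0.008]
force: [-0.3, -0.7, -2.7]
grip_width: 0.0598
clock: 15.3
position: [0.5884, 0.3203, 0.1809]
tool_rot: [-3.137, -0.014, -0.008]
force: [0.4, -0.8, -2.2]
grip_width: 0.0595
```

```bash
python3 -m jog '[{"delta_pos":[0,0,-2],"spin":0,"claw":0.6},{"delta_pos":[0,0,-2],"spin":0,"claw":0.6}]'
python3 -m jog '[{"delta_pos":[0,0,-2],"spin":0,"claw":0.6},{"delta_pos":[0,0,-2],"spin":0,"claw":0.6}]'
```

```text
clock: 15.5
position: [0.5889, 0.3205, 0.1794]
tool_rot: [-3.137, -0.015, -0.008]
force: [1.2, -0.7, 3.1]
grip_width: 0.0597
clock: 15.7
position: [0.5896, 0.3204, 0.1792]
tool_rot: [-3.136, -0.017, -0.009]
force: [-3.0, -4.9, 19.1]
grip_width: 0.0598
```

Contact is at 0.179, as predicted. I release and rise.

```bash
python3 -m jog '[{"delta_pos":[0,0,1],"spin":0,"claw":0.5},{"delta_pos":[0,0,1],"spin":0,"claw":0.3},{"delta_pos":[0,0,1],"spin":0,"claw":0.1},{"delta_pos":[0,0,1],"spin":0,"claw":0},{"delta_pos":[0,0,1],"spin":0,"claw":0},{"delta_pos":[0,0,20],"spin":0,"claw":0},{"delta_pos":[0,0,60],"spin":0,"claw":0},{"delta_pos":[0,0,105],"spin":0,"claw":0}]'
python3 - <<'E'
from h import *
n='wrist'; im=eyes.grab_frame(n); c=cam(n); cv2.imwrite('pics/w8.png',im); s=bot.observe(); print(s['position'],s['tool_rot'])
for b in blobs(im,(40,50,30),(85,255,255),200): print('glass',b.mean(0),np.ptp(b,0),circ(world(n,b,.226,c)))
E
```

```text
clock: 16.5
position: [0.589, 0.3201, 0.2844]
tool_rot: [-3.137, -0.015, -0.008]
force: [0.6, 0.2, 0.5]
grip_width: 0.0854
[0.59129033 0.32144816 0.29327776] [-3.13166201 -0.02386007 -0.00888795]
glass [257.8630137  209.74429224] [78 83] (array([0.58666099, 0.32176663]), np.float64(0.03254014488610341))
glass [117.15248227 113.0177305 ] [110  89] (array([0.66232546, 0.42604865]), np.float64(0.03544583812582825))
glass [213.05673759  44.0177305 ] [90 95] (array([0.7076907 , 0.35254919]), np.float64(0.031844461706846884))
```

View pics/w8.png

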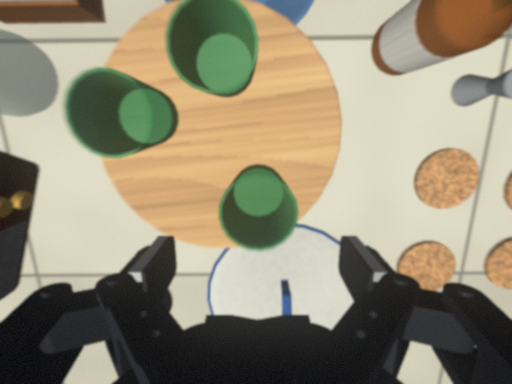

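The glass stands upright on the near part of the tier at (0.587, 0.322), and the clean glasses are untouched. Now the coasters: I'll check the joints to choose the hand's turn, and re-measure.

```bash
python3 -m jog '[{"delta_pos":[0,-30,0],"spin":0,"claw":0.2},{"delta_pos":[0,-75,0],"spin":0.14,"claw":0.4},{"delta_pos":[0,-120,0],"spin":0.28,"claw":0.4},{"delta_pos":[0,-165,0],"spin":0.42,"claw":0.4},{"delta_pos":[0,-210,-20],"spin":0.56,"claw":0.4},{"delta_pos":[-10,-255,-50],"spin":0.7,"claw":0.4},{"delta_pos":[-20,-300,-80],"spin":0.85,"claw":0.4},{"delta_pos":[-30,-345,-120],"spin":1.0,"claw":0.4}]'
python3 - <<'E'
from h import *
s=bot.observe(); print(s['clock'],s['position'],s['tool_rot'],s['qpos'].round(2),s['grip_width'])
E
```

```text
clock: 17.35
position: [0.5645, -0.0098, 0.1863]
tool_rot: [-3.133, -0.025, 0.997]
force: [1.5, -0.2, 0.4]
grip_width: 0.0509
17.35 [ 0.56448425 -0.009759    0.18633429] [-3.13297182 -0.02463776  0.99681436] [ 0.13  0.49 -0.28  1.8   0.14  0.86 -0.78] 0.05087940628855563
```

```bash
python3 -m jog '[{"delta_pos":[1,-43,0],"spin":0.14,"claw":0.4},{"delta_pos":[1,-43,-30],"spin":0.28,"claw":0.4},{"delta_pos":[1,-43,-75],"spin":0.41,"claw":0.4},{"delta_pos":[1,-43,-120],"spin":0.41,"claw":0.4},{"delta_pos":[1,-43,-150],"spin":0.41,"claw":0.4},{"delta_pos":[1,-43,-165],"spin":0.41,"claw":0.4},{"delta_pos":[1,-43,-165],"spin":0.41,"claw":0.4}]'
python3 - <<'E'
from h import *
im=coasters()
s=bot.observe(); print(s['clock'],s['position'],s['tool_rot'],s['grip_width'])
E
```

```text
clock: 18.05
position: [0.5648, -0.0526, 0.02]
tool_rot: [-3.131, -0.024, 1.407]
force: [-0.5, 0.2, 0.7]
grip_width: 0.0514
coaster top [298. 241.] [ 0.4133 -0.0933] r 0.0332
coaster top [266. 240.] [0.4154 0.0369] r 0.0483
coaster top [267. 201.] [0.5685 0.0283] r 0.0474
18.1 [ 0.56560404 -0.0525509   0.02153201] [-3.13256944 -0.02466523  1.40698919] 0.05117936205334392
```

```bash
python3 -m jog '[{"delta_pos":[0,0,-10],"spin":0,"claw":0.4},{"delta_pos":[0,0,-17],"spin":0,"claw":0.4},{"delta_pos":[0,0,-21],"spin":0,"claw":0.4},{"delta_pos":[0,0,-21],"spin":0,"claw":0.4}]'
```

```text
clock: 18.5
position: [0.5655, -0.0525, 0.0003]
tool_rot: [-3.132, -0.025, 1.407]
force: [1.1, 0.1, 0.5]
grip_width: 0.0512
```

```bash
python3 -m jog '[{"delta_pos":[-3,-20,0],"spin":0,"claw":0.4},{"delta_pos":[-7,-44,0],"spin":0,"claw":0.4},{"delta_pos":[-11,-69,0],"spin":0,"claw":0.4},{"delta_pos":[-16,-99,0],"spin":0,"claw":0.4},{"delta_pos":[-20,-128,0],"spin":0,"claw":0.4},{"delta_pos":[-26,-163,0],"spin":0,"claw":0.4},{"delta_pos":[-31,-198,0],"spin":0,"claw":0.4},{"delta_pos":[-36,-230,0],"spin":0,"claw":0.4}]'
python3 -m jog '[{"delta_pos":[0,0,40],"spin":0,"claw":0.4},{"delta_pos":[0,40,80],"spin":0,"claw":0.4},{"delta_pos":[10,85,100],"spin":0,"claw":0.4},{"delta_pos":[20,130,100],"spin":0,"claw":0.4},{"delta_pos":[25,175,100],"spin":0,"claw":0.4},{"delta_pos":[35,220,100],"spin":0,"claw":0.4},{"delta_pos":[40,265,100],"spin":0,"claw":0.4},{"delta_pos":[45,310,100],"spin":0,"claw":0.4}]'
python3 - <<'E'
from h import *
im=coasters(); cv2.imwrite('pics/top5.png',im)
for b in blobs(im,(5,60,60),(22,255,255),60,(335,165,420,255)): print(b.mean(0),np.ptp(b,0),world('top',b.mean(0),-.16).round(3))
s=bot.observe(); print(s['clock'],s['position'],s['tool_rot'],s['grip_width'])
cv2.imwrite('pics/top5v.png',np.hstack([cv2.resize(im[150:290,220:420],(500,350)),cv2.resize(eyes.grab_frame('side')[170:384,170:420],(290,350))]))
E
```

```text
clock: 19.3
position: [0.5292, -0.2845, 0.0007]
tool_rot: [-3.133, -0.024, 1.406]
force: [-0.2, 0.2, 0.1]
grip_width: 0.0514
clock: 20.1
position: [0.5744, 0.0273, 0.1012]
tool_rot: [-3.133, -0.024, 1.406]
force: [1.3, 0.2, 0.3]
grip_width: 0.051
coaster top [266. 240.] [0.4156 0.0369] r 0.0483
[344.63829787 211.34042553] [ 9 20] [[ 0.525 -0.315 -0.16 ]]
[377.98977505 208.75255624] [84 89] [[ 0.534 -0.462 -0.16 ]]
20.15 [0.57473895 0.03654035 0.10161959] [-3.13371426 -0.02907626  1.4140786 ] 0.05132459146985305
```

View pics/top5v.png

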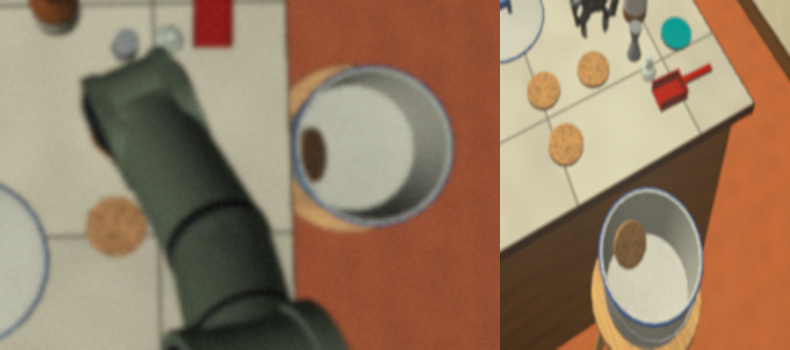

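Coaster B is in the bin, leaning on the near wall, which is low enough. The other three are on the tiles. Next is coaster A, where the glass stood. I'll check its place with the side camera while moving behind it.

```bash
python3 -m jog '[{"delta_pos":[2,30,0],"spin":0.03,"claw":0.4},{"delta_pos":[2,60,0],"spin":0.03,"claw":0.4},{"delta_pos":[2,60,-40],"spin":0.03,"claw":0.4},{"delta_pos":[2,60,-75],"spin":0.03,"claw":0.4},{"delta_pos":[2,60,-94],"spin":0.03,"claw":0.4},{"delta_pos":[2,60,-101],"spin":0.03,"claw":0.4},{"delta_pos":[2,60,-101],"spin":0.03,"claw":0.4}]'
python3 - <<'E'
from h import *
coasters('side',(170,200,300,280))
s=bot.observe(); print(s['clock'],s['position'],s['tool_rot'],s['grip_width'])
E
```

```text
clock: 20.9
position: [0.5764, 0.0928, 0.0003]
tool_rot: [-3.133, -0.027, 1.444]
force: [0.2, 0.1, 0.3]
grip_width: 0.0513
coaster side [226. 258.] [ 0.4186 -0.1127] r 0.0498
coaster side [207. 225.] [0.4113 0.0359] r 0.0499
coaster side [250. 212.] [0.5646 0.0265] r 0.05
20.95 [0.57688383 0.09286749 0.00112727] [-3.13408964 -0.02775278  1.44438471] 0.05106202575690739
```

```bash
python3 -m jog '[{"delta_pos":[-2,-15,0],"spin":0,"claw":0.4},{"delta_pos":[-5,-40,0],"spin":0,"claw":0.4},{"delta_pos":[-8,-64,0],"spin":0,"claw":0.4},{"delta_pos":[-11,-89,0],"spin":0,"claw":0.4},{"delta_pos":[-15,-119,0],"spin":0,"claw":0.4},{"delta_pos":[-18,-149,0],"spin":0,"claw":0.4},{"delta_pos":[-22,-179,0],"spin":0,"claw":0.4},{"delta_pos":[-26,-208,0],"spin":0,"claw":0.4}]'
python3 -m jog '[{"delta_pos":[-4,-33,0],"spin":0,"claw":0.4},{"delta_pos":[-8,-67,0],"spin":0,"claw":0.4},{"delta_pos":[-12,-102,0],"spin":0,"claw":0.4},{"delta_pos":[-16,-137,0],"spin":0,"claw":0.4},{"delta_pos":[-20,-172,0],"spin":0,"claw":0.4}]'
python3 -m jog '[{"delta_pos":[0,0,40],"spin":-0.14,"claw":0.4},{"delta_pos":[-5,40,80],"spin":-0.28,"claw":0.4},{"delta_pos":[-20,80,80],"spin":-0.4,"claw":0.4},{"delta_pos":[-40,120,80],"spin":-0.52,"claw":0.4},{"delta_pos":[-70,160,80],"spin":-0.55,"claw":0.4},{"delta_pos":[-100,190,80],"spin":-0.55,"claw":0.4},{"delta_pos":[-130,220,80],"spin":-0.55,"claw":0.4},{"delta_pos":[-140,230,80],"spin":-0.55,"claw":0.4}]'
python3 - <<'E'
from h import *
im=coasters(); cv2.imwrite('pics/top6.png',im); coasters('side',(170,200,300,280))
s=bot.observe(); print(s['clock'],s['position'],s['tool_rot'],s['qpos'].round(2))
cv2.imwrite('pics/top6v.png',np.hstack([cv2.resize(im[150:290,220:420],(500,350)),cv2.resize(eyes.grab_frame('side')[170:384,170:420],(290,350))]))
E
```

```text
clock: 21.75
position: [0.5508, -0.1179, 0.0025]
tool_rot: [-3.136, -0.027, 1.443]
force: [0.4, -0.2, -0.3]
grip_width: 0.0511
clock: 22.25
position: [0.5301, -0.2929, 0.0039]
tool_rot: [-3.137, -0.026, 1.442]
force: [1.0, -0.3, 0.3]
grip_width: 0.0515
clock: 23.05
position: [0.3875, -0.0618, 0.0849]
tool_rot: [-3.138, -0.026, 0.894]
force: [-0.5, -0.4, 0.2]
grip_width: 0.0514
coaster top [266. 240.] [0.4152 0.0367] r 0.0483
coaster top [302. 232.] [ 0.4372 -0.1089] r 0.0355
coaster side [226. 258.] [ 0.4186 -0.1126] r 0.0499
coaster side [203. 229.] [0.398  0.0207] r 0.033
23.15 [ 0.38941964 -0.0626479   0.08492683] [-3.13864814 -0.02610182  0.89392594] [ 0.25  0.44 -0.27  2.3   0.23  0.41 -0.89]
```

View pics/top6v.png

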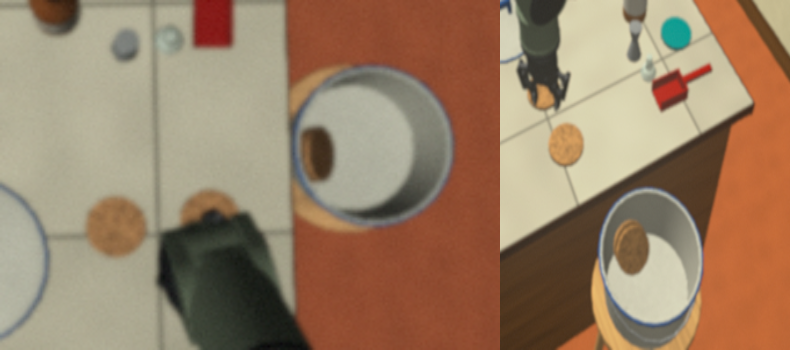

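Two coasters are in the bin. D is at (0.422, -0.112), outside the bin's x span, so I push it diagonally in two legs, turning the hand to yaw -60°.

```bash
python3 -m jog '[{"delta_pos":[2,0,0],"spin":-0.14,"claw":0.4},{"delta_pos":[3,-1,0],"spin":-0.28,"claw":0.4},{"delta_pos":[3,-1,0],"spin":-0.42,"claw":0.4},{"delta_pos":[3,-1,0],"spin":-0.56,"claw":0.4},{"delta_pos":[3,-1,0],"spin":-0.7,"claw":0.4},{"delta_pos":[3,-1,0],"spin":-0.84,"claw":0.4},{"delta_pos":[3,-1,0],"spin":-0.98,"claw":0.4},{"delta_pos":[3,-1,0],"spin":-1.12,"claw":0.4}]'
python3 -m jog '[{"delta_pos":[0,0,0],"spin":-0.14,"claw":0.4},{"delta_pos":[0,0,0],"spin":-0.28,"claw":0.4},{"delta_pos":[0,0,0],"spin":-0.42,"claw":0.4},{"delta_pos":[0,0,0],"spin":-0.56,"claw":0.4},{"delta_pos":[0,0,-10],"spin":-0.7,"claw":0.4},{"delta_pos":[0,0,-20],"spin":-0.82,"claw":0.4},{"delta_pos":[0,0,-40],"spin":-0.82,"claw":0.4},{"delta_pos":[0,0,-60],"spin":-0.82,"claw":0.4}]'
python3 - <<'E'
from h import *
s=bot.observe(); print(s['clock'],s['position'],s['tool_rot'],s['qpos'].round(2),s['grip_width'])
im=coasters(); coasters('side',(170,200,300,280))
E
```

```text
clock: 24.0
position: [0.395, -0.0657, 0.0852]
tool_rot: [-3.139, -0.028, -0.234]
force: [0.4, 0.6, -0.7]
grip_width: 0.0507
clock: 24.8
position: [0.3966, -0.0667, 0.0248]
tool_rot: [-3.137, -0.029, -1.055]
force: [-0.2, -0.6, 0.0]
grip_width: 0.0512
24.8 [ 0.39660289 -0.0666988   0.02484246] [-3.1371716  -0.02935352 -1.05544516] [-0.15  0.6   0.19  2.33 -0.39  0.22 -2.24] 0.05120123402869368
coaster top [266. 240.] [0.4156 0.0366] r 0.0482
coaster top [306. 232.] [ 0.4402 -0.1212] r 0.034
coaster side [226. 258.] [ 0.4186 -0.1126] r 0.0497
coaster side [196. 226.] [0.3788 0.044 ] r 0.0238
```

```bash
python3 -m jog '[{"delta_pos":[-3,7,0],"spin":0,"claw":0.4},{"delta_pos":[-3,7,0],"spin":0,"claw":0.4},{"delta_pos":[-3,7,-12],"spin":0,"claw":0.4},{"delta_pos":[-3,7,-20],"spin":0,"claw":0.4},{"delta_pos":[-3,7,-24],"spin":0,"claw":0.4},{"delta_pos":[-3,7,-24],"spin":0,"claw":0.4}]'
python3 - <<'E'
from h import *
s=bot.observe(); print(s['clock'],s['position'],s['tool_rot'],s['qpos'].round(2),s['grip_width'])
coasters('side',(170,200,300,280))
E
```

```text
clock: 25.5
position: [0.3927, -0.0595, 0.0002]
tool_rot: [-3.139, -0.028, -1.056]
force: [-0.8, -0.0, -0.5]
grip_width: 0.0513
25.5 [ 3.92656703e-01 -5.95397970e-02  1.96194776e-04] [-3.1394475  -0.02751224 -1.05566273] [-0.18  0.67  0.21  2.34 -0.7   0.17 -1.95] 0.05125131070365741
coaster side [226. 258.] [ 0.4185 -0.1127] r 0.0498
```

```bash
python3 -m jog '[{"delta_pos":[6,-11,0],"spin":0,"claw":0.4},{"delta_pos":[15,-25,0],"spin":0,"claw":0.4},{"delta_pos":[25,-42,0],"spin":0,"claw":0.4},{"delta_pos":[35,-59,0],"spin":0,"claw":0.4},{"delta_pos":[35,-59,0],"spin":0,"claw":0.4}]'
python3 -m jog '[{"delta_pos":[-8,15,5],"spin":0,"claw":0.4},{"delta_pos":[-8,15,30],"spin":0.13,"claw":0.4},{"delta_pos":[-8,15,40],"spin":0.26,"claw":0.4},{"delta_pos":[-8,15,40],"spin":0.26,"claw":0.4}]'
python3 - <<'E'
from h import *
s=bot.observe(); print(s['clock'],s['position'],s['tool_rot'],s['qpos'].round(2),s['grip_width'])
coasters('side',(170,200,320,300)); coasters(roi=(225,165,339,270))
E
```

```text
clock: 26.05
position: [0.4293, -0.1222, 0.0009]
tool_rot: [-3.139, -0.031, -1.058]
force: [-0.7, 0.6, 0.5]
grip_width: 0.0514
clock: 26.45
position: [0.4221, -0.108, 0.0423]
tool_rot: [-3.138, -0.033, -0.796]
force: [0.9, -1.7, -0.7]
grip_width: 0.0513
26.45 [ 0.42212888 -0.1080465   0.04226832] [-3.13809605 -0.03276824 -0.79600215] [-0.13  0.6   0.3   2.25 -0.49  0.32 -1.78] 0.05126715186702979
coaster side [244. 268.] [ 0.4549 -0.1704] r 0.0493
coaster side [203. 226.] [0.399  0.0355] r 0.0421
coaster side [309. 225.] [ 0.7309 -0.1155] r 0.0425
coaster top [266. 240.] [0.4155 0.0367] r 0.0482
coaster top [321. 224.] [ 0.473  -0.1813] r 0.0354
coaster top [336. 181.] [ 0.6457 -0.2382] r 0.0419
```

```bash
python3 -m jog '[{"delta_pos":[-8,-18,0],"spin":0.01,"claw":0.4},{"delta_pos":[-8,-18,-5],"spin":0.01,"claw":0.4},{"delta_pos":[-8,-18,-22],"spin":0.01,"claw":0.4},{"delta_pos":[-8,-18,-36],"spin":0.01,"claw":0.4},{"delta_pos":[-8,-18,-42],"spin":0.01,"claw":0.4},{"delta_pos":[-8,-18,-42],"spin":0.01,"claw":0.4}]'
python3 -m jog '[{"delta_pos":[8,-8,0],"spin":0,"claw":0.4},{"delta_pos":[22,-22,0],"spin":0,"claw":0.4},{"delta_pos":[40,-40,0],"spin":0,"claw":0.4},{"delta_pos":[60,-60,0],"spin":0,"claw":0.4},{"delta_pos":[80,-80,0],"spin":0,"claw":0.4},{"delta_pos":[98,-103,0],"spin":0,"claw":0.4},{"delta_pos":[110,-133,0],"spin":0,"claw":0.4},{"delta_pos":[116,-165,0],"spin":0,"claw":0.4}]'
python3 -m jog '[{"delta_pos":[0,0,30],"spin":0,"claw":0.4},{"delta_pos":[-20,40,60],"spin":-0.12,"claw":0.4},{"delta_pos":[-40,80,60],"spin":-0.2,"claw":0.4},{"delta_pos":[-65,120,60],"spin":-0.24,"claw":0.4},{"delta_pos":[-90,160,60],"spin":-0.24,"claw":0.4},{"delta_pos":[-110,200,60],"spin":-0.24,"claw":0.4},{"delta_pos":[-120,240,60],"spin":-0.24,"claw":0.4},{"delta_pos":[-125,280,60],"spin":-0.24,"claw":0.4}]'
python3 - <<'E'
from h import *
s=bot.observe(); print(s['clock'],s['position'],s['tool_rot'],s['qpos'].round(2),s['grip_width'])
coasters('side',(170,200,300,300)); im=coasters(roi=(225,165,339,270))
cv2.imwrite('pics/top7v.png',np.hstack([cv2.resize(im[150:290,220:420],(500,350)),cv2.resize(eyes.grab_frame('side')[170:384,170:420],(290,350))]))
E
```

```text
clock: 27.15
position: [0.413, -0.1256, -0.0019]
tool_rot: [-3.14, -0.03, -0.794]
force: [-0.9, -0.6, 0.0]
grip_width: 0.0514
clock: 27.95
position: [0.5308, -0.2921, -0.0011]
tool_rot: [-3.14, -0.031, -0.793]
force: [0.2, -0.9, -0.1]
grip_width: 0.0513
clock: 28.75
position: [0.4056, -0.0109, 0.0597]
tool_rot: [-3.139, -0.031, -1.034]
force: [1.2, 0.6, 0.9]
grip_width: 0.0509
28.75 [ 0.40562236 -0.01089254  0.0596796 ] [-3.13882771 -0.03118218 -1.03427021] [-0.47  0.55  0.42  2.32 -0.58  0.35 -2.16] 0.05092803104754706
coaster side [197. 228.] [0.3676 0.0407] r 0.0435
coaster top [256. 249.] [0.3806 0.0643] r 0.0306
coaster top [337. 245.] [ 0.3921 -0.1947] r 0.0742
coaster top [336. 181.] [ 0.6448 -0.2381] r 0.0424
```

View pics/top7v.png

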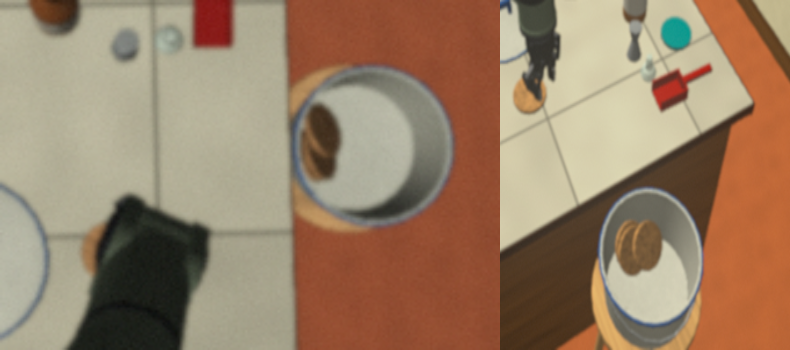

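Three coasters are in the bin. The last one has been shifted, to about (197,228) in the side view. I move the arm away, turn the hand, and measure it again.

```bash
python3 -m jog '[{"delta_pos":[15,-30,30],"spin":0.14,"claw":0.2},{"delta_pos":[30,-60,60],"spin":0.28,"claw":0.1},{"delta_pos":[50,-90,90],"spin":0.42,"claw":0.1},{"delta_pos":[70,-120,110],"spin":0.56,"claw":0.1},{"delta_pos":[90,-150,110],"spin":0.7,"claw":0.1},{"delta_pos":[100,-180,110],"spin":0.84,"claw":0.1},{"delta_pos":[100,-200,110],"spin":0.98,"claw":0.1},{"delta_pos":[100,-200,110],"spin":1.12,"claw":0.1}]'
python3 -m jog '[{"delta_pos":[0,0,0],"spin":0.14,"claw":0.1},{"delta_pos":[0,0,0],"spin":0.28,"claw":0.1},{"delta_pos":[0,0,0],"spin":0.42,"claw":0.1},{"delta_pos":[0,0,0],"spin":0.56,"claw":0.1},{"delta_pos":[0,0,0],"spin":0.7,"claw":0.1},{"delta_pos":[0,0,0],"spin":0.84,"claw":0.1},{"delta_pos":[0,0,0],"spin":0.98,"claw":0.1},{"delta_pos":[0,0,0],"spin":1.12,"claw":0.1}]'
python3 - <<'E'
from h import *
s=bot.observe(); print(s['clock'],s['position'],s['tool_rot'],s['qpos'].round(2),s['grip_width'])
coasters('side',(150,200,300,300)); im=coasters(roi=(225,165,335,300))
cv2.imwrite('pics/top8.png',im)
E
```

```text
clock: 29.7
position: [0.5059, -0.2149, 0.1701]
tool_rot: [-3.141, -0.031, 0.092]
force: [0.0, -0.1, -0.2]
grip_width: 0.0774
clock: 30.5
position: [0.5056, -0.2172, 0.1707]
tool_rot: [3.141, -0.03, 1.215]
force: [-0.2, -0.2, -0.2]
grip_width: 0.0768
30.5 [ 0.50557484 -0.21720436  0.1707158 ] [ 3.14132276 -0.02989491  1.21454542] [ 0.35  0.48 -0.04  1.86 -0.01  0.8  -0.04] 0.07679095108088059
coaster side [195. 227.] [0.3716 0.044 ] r 0.0498
coaster top [264. 250.] [0.3759 0.0451] r 0.0483
```

The last coaster is now at (0.376, 0.045). I'll cup it from behind with the fingers 77 mm apart, which keeps it stable on a diagonal push.

```bash
python3 -m jog '[{"delta_pos":[-5,40,0],"spin":0.1,"claw":0.1},{"delta_pos":[-10,85,0],"spin":0.2,"claw":0.1},{"delta_pos":[-20,130,0],"spin":0.3,"claw":0.1},{"delta_pos":[-40,175,0],"spin":0.356,"claw":0.1},{"delta_pos":[-60,220,-20],"spin":0.356,"claw":0.1},{"delta_pos":[-80,260,-50],"spin":0.356,"claw":0.1},{"delta_pos":[-100,295,-80],"spin":0.356,"claw":0.1},{"delta_pos":[-120,318,-110],"spin":0.356,"claw":0.1}]'
python3 -m jog '[{"delta_pos":[0,0,0],"spin":0,"claw":0.1},{"delta_pos":[0,0,0],"spin":0,"claw":0.1}]'
python3 - <<'E'
from h import *
s=bot.observe(); print(s['clock'],s['position'],s['tool_rot'],s['qpos'].round(2),s['grip_width'])
E
```

```text
clock: 31.4
position: [0.3862, 0.1018, 0.0605]
tool_rot: [3.138, -0.031, 1.561]
force: [1.2, 1.5, -0.7]
grip_width: 0.0768
clock: 31.6
position: [0.3863, 0.1016, 0.0603]
tool_rot: [3.139, -0.03, 1.559]
force: [1.0, -0.6, -0.4]
grip_width: 0.0766
31.6 [0.38626822 0.10164161 0.06032091] [ 3.13929108 -0.02986678  1.55851891] [-0.27  0.5  -0.14  2.3   0.12  0.33 -0.52] 0.0766022377744876
```

Down to z ≈ -0.005 (the open tips stand about 10 mm farther back), checking the force on the way.

```bash
python3 -m jog '[{"delta_pos":[0,0,-20],"spin":0,"claw":0.1},{"delta_pos":[0,0,-40],"spin":0,"claw":0.1},{"delta_pos":[0,0,-55],"spin":0,"claw":0.1},{"delta_pos":[0,0,-62],"spin":0,"claw":0.1},{"delta_pos":[0,0,-65],"spin":0,"claw":0.1},{"delta_pos":[0,0,-65],"spin":0,"claw":0.1}]'
python3 - <<'E'
from h import *
s=bot.observe(); print(s['clock'],s['position'],s['tool_rot'],s['qpos'].round(2),s['grip_width'])
coasters('side',(150,200,300,300))
E
```

```text
clock: 32.2
position: [0.3873, 0.1007, -0.0043]
tool_rot: [3.138, -0.03, 1.555]
force: [-0.5, 0.3, 0.3]
grip_width: 0.077
32.2 [ 0.38727498  0.10066509 -0.00429415] [ 3.13836485 -0.02955059  1.55531444] [-0.29  0.66 -0.12  2.32  0.29  0.16 -0.69] 0.07700356155852882
coaster side [195. 227.] [0.3715 0.0443] r 0.0498
```

```bash
python3 -m jog '[{"delta_pos":[3,-10,-1],"spin":0,"claw":0.1},{"delta_pos":[7,-22,-1],"spin":0,"claw":0.1},{"delta_pos":[14,-40,-1],"spin":0,"claw":0.1},{"delta_pos":[24,-60,-1],"spin":0,"claw":0.1},{"delta_pos":[34,-80,-1],"spin":0,"claw":0.1},{"delta_pos":[44,-100,-1],"spin":0,"claw":0.1},{"delta_pos":[54,-120,-1],"spin":0,"claw":0.1},{"delta_pos":[54,-120,-1],"spin":0,"claw":0.1}]'
python3 - <<'E'
from h import *
s=bot.observe(); print(s['clock'],s['position'],s['tool_rot'],s['qpos'].round(2),s['grip_width'])
coasters('side',(150,200,300,300)); coasters(roi=(225,165,335,300))
E
```

```text
clock: 33.05
position: [0.4428, -0.0225, -0.0043]
tool_rot: [3.136, -0.029, 1.55]
force: [0.1, 0.3, -0.3]
grip_width: 0.0766
33.05 [ 0.44276605 -0.022486   -0.00429917] [ 3.13629974 -0.02872649  1.5504299 ] [ 0.09  0.68 -0.2   2.2   0.37  0.28 -0.44] 0.07664940705941667
coaster side [228. 244.] [ 0.4418 -0.0671] r 0.0496
```

The coaster is cradled, 43 mm ahead of the tool. I continue over the edge.

```bash
python3 -m jog '[{"delta_pos":[9,-20,0],"spin":0,"claw":0.1},{"delta_pos":[19,-42,0],"spin":0,"claw":0.1},{"delta_pos":[29,-65,0],"spin":0,"claw":0.1},{"delta_pos":[40,-90,0],"spin":0,"claw":0.1},{"delta_pos":[51,-112,0],"spin":0,"claw":0.1},{"delta_pos":[60,-132,0],"spin":0,"claw":0.1},{"delta_pos":[68,-150,0],"spin":0,"claw":0.1},{"delta_pos":[68,-150,0],"spin":0,"claw":0.1}]'
python3 - <<'E'
from h import *
s=bot.observe(); print(s['clock'],s['position'])
coasters('side',(150,200,300,320))
E
python3 -m jog '[{"delta_pos":[5,-25,0],"spin":0,"claw":0.1},{"delta_pos":[11,-55,0],"spin":0,"claw":0.1},{"delta_pos":[16,-90,0],"spin":0,"claw":0.1},{"delta_pos":[20,-125,0],"spin":0,"claw":0.1},{"delta_pos":[20,-125,0],"spin":0,"claw":0.1}]'
python3 -m jog '[{"delta_pos":[0,0,40],"spin":-0.14,"claw":0.1},{"delta_pos":[-10,40,80],"spin":-0.28,"claw":0.1},{"delta_pos":[-25,85,120],"spin":-0.42,"claw":0.1},{"delta_pos":[-40,130,160],"spin":-0.56,"claw":0.1},{"delta_pos":[-55,175,200],"spin":-0.7,"claw":0.2},{"delta_pos":[-65,220,220],"spin":-0.84,"claw":0.3},{"delta_pos":[-75,260,220],"spin":-0.98,"claw":0.3},{"delta_pos":[-85,305,220],"spin":-1.1,"claw":0.3}]'
python3 - <<'E'
from h import *
s=bot.observe(); print(s['clock'],s['position'],s['tool_rot'],s['qpos'].round(2))
im=coasters(roi=(225,165,335,300)); cv2.imwrite('pics/top9.png',im); sd=eyes.grab_frame('side'); cv2.imwrite('pics/side9.png',sd)
cv2.imwrite('pics/top9v.png',np.hstack([cv2.resize(im[100:300,130:420],(500,350)),cv2.resize(sd[170:384,170:420],(290,350))]))
E
```

```text
clock: 33.95
position: [0.5102, -0.1716, -0.0042]
tool_rot: [3.137, -0.029, 1.551]
force: [-1.1, 1.3, 0.2]
grip_width: 0.077
33.95 [ 0.51021196 -0.17159072 -0.00420438]
coaster side [285. 312.] [ 0.4969 -0.3574] r 0.0367
coaster side [242. 290.] [ 0.412  -0.2264] r 0.1141
clock: 34.5
position: [0.5292, -0.2986, -0.0043]
tool_rot: [3.137, -0.028, 1.549]
force: [-0.5, 0.8, -0.6]
grip_width: 0.0769
clock: 35.3
position: [0.4514, -0.0241, 0.2131]
tool_rot: [3.136, -0.03, 0.458]
force: [1.6, 0.4, -1.1]
grip_width: 0.06
35.3 [ 0.45138448 -0.02410774  0.21311275] [ 3.13648112 -0.03012121  0.45849409] [ 0.1   0.26 -0.21  2.07  0.07  0.78 -1.26]
```

View pics/top9v.png

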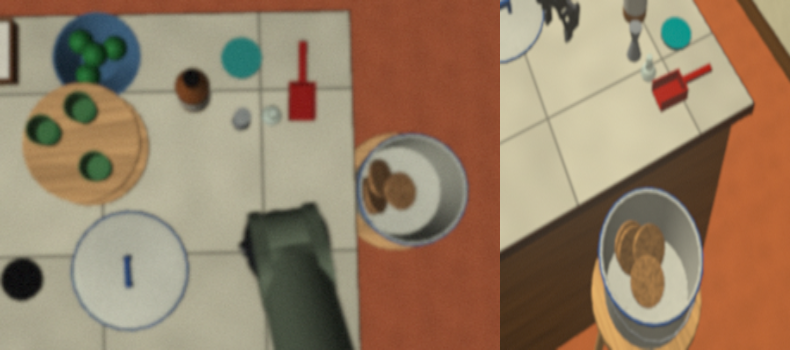

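All four coasters are in the bin, the glass stands on the tier at (95,165), and the rest looks untouched. Next I measure the bin mouth against the lid's earlier seat.

Run:
```python
from h import *
c=cam('top')
def bluecirc(f,roi,z,guess,r0):
    im=cv2.imread(f).astype(float); # blueness: B - R
    d=im[:,:,0]-im[:,:,2]; pts=[]
    # radial search in world for max blueness
    for a in np.linspace(0,2*np.pi,180,endpoint=False):
        rr=np.linspace(r0-.014,r0+.014,57); W=np.c_[guess[0]+rr*np.cos(a),guess[1]+rr*np.sin(a),0*rr+z]
        uv=pix('top',W,c).astype(np.float32)
        v=cv2.remap(d.astype(np.float32),uv[:,0:1],uv[:,1:2],cv2.INTER_LINEAR)[:,0]
        v=np.convolve(v,np.ones(5)/5,'same'); i=v[3:-3].argmax()+3
        if v[i]>6: pts.append(W[i,:2])
    P=np.array(pts); 
    for _ in range(4):
        xy,r=circ(P); e=np.hypot(*(P-xy).T)-r; P=P[abs(e)<max(.002,2*e.std())]
    return xy.round(4),r.round(4),len(P),e.std().round(4)
print('lid seat0',bluecirc('pics/top0.png',0,-.033,(.534,-.387),.131))
for f in ('top2raw','top5','top6','top9'): print('bin',f,bluecirc(f'pics/{f}.png',0,-.035,(.534,-.387),.125))
print('lid tiles',bluecirc('pics/top9.png',0,.014,(.37,.277),.131))
for b in blobs(cv2.imread('pics/top9.png'),(95,70,40),(125,255,255),15,(190,230,220,275)):
    print('bar',cv2.minAreaRect(world('top',b,.062,c)[:,:2].astype(np.float32)*1000))
```

```text
lid seat0 (array([ 0.5347, -0.3858]), np.float64(0.1299), 36, np.float64(0.0006))
bin top2raw (array([ 0.5353, -0.3778]), np.float64(0.1203), 41, np.float64(0.0006))
bin top5 (array([ 0.5354, -0.3794]), np.float64(0.1217), 41, np.float64(0.0006))
bin top6 (array([ 0.5353, -0.3779]), np.float64(0.1204), 41, np.float64(0.0006))
bin top9 (array([ 0.5353, -0.378 ]), np.float64(0.1206), 41, np.float64(0.0006))
lid tiles (array([0.367 , 0.2773]), np.float64(0.1302), 141, np.float64(0.0006))
bar ((367.98486328125, 276.1462097167969), (60.740840911865234, 9.79161548614502), 5.032977104187012)
```

Run:
```python
from h import *
def fit(n,f,z,guess,r0,thr,span=.02):
    c=cam(n); im=cv2.GaussianBlur(cv2.imread(f),(0,0),.7).astype(np.float32)
    d=im[:,:,0]-im[:,:,2]; P=[];A=[]
    for a in np.linspace(0,2*np.pi,180,endpoint=False):
        rr=np.linspace(r0-span,r0+span,81); W=np.c_[guess[0]+rr*np.cos(a),guess[1]+rr*np.sin(a),0*rr+z]
        uv=pix(n,W,c).astype(np.float32); v=cv2.remap(d,uv[:,0:1],uv[:,1:2],cv2.INTER_LINEAR)[:,0]
        v=v-np.median(v); i=v[2:-2].argmax()+2
        if v[i]>thr: P.append(W[i,:2]);A.append(a)
    P=np.array(P);A=np.degrees(A)
    for _ in range(6):
        xy,r=circ(P); e=np.hypot(*(P-xy).T)-r; k=abs(e)<max(.002,2*e.std()); P=P[k];A=A[k]
    q=least_squares(lambda p:np.hypot(*(P-p).T)-r0,xy).x
    return n,f[5:],xy.round(4),'r',r.round(4),'fixed-r centre',q.round(4),len(P),np.histogram(A,8,(0,360))[0]
print(fit('top','pics/top0.png',-.033,(.534,-.387),.131,10))
print(fit('side','pics/side0.png',-.033,(.534,-.387),.131,10))
for n,f in (('top','top9'),('top','top2raw'),('side','side9')):
    print(fit(n,f'pics/{f}.png',-.035,(.534,-.387),.126,6))
```

```text
('top', 'top0.png', array([ 0.5353, -0.3863]), 'r', np.float64(0.1275), 'fixed-r centre', array([ 0.5356, -0.3853]), 139, array([17, 13,  8, 20, 23, 21, 20, 17]))
('side', 'side0.png', array([ 0.532 , -0.3843]), 'r', np.float64(0.1317), 'fixed-r centre', array([ 0.5321, -0.3843]), 161, array([23, 22, 23, 10, 21, 22, 21, 19]))
('top', 'top9.png', array([ 0.5358, -0.385 ]), 'r', np.float64(0.125), 'fixed-r centre', array([ 0.5359, -0.3857]), 114, array([20, 22, 23, 21,  9,  4, 12,  3]))
('top', 'top2raw.png', array([ 0.536 , -0.3848]), 'r', np.float64(0.1249), 'fixed-r centre', array([ 0.5363, -0.3856]), 113, array([18, 22, 23, 22, 13,  5,  7,  3]))
('side', 'side9.png', array([ 0.5319, -0.3877]), 'r', np.float64(0.1295), 'fixed-r centre', array([ 0.5318, -0.3874]), 162, array([23, 22, 23, 17, 22, 22, 19, 14]))
```

The two cameras agree that the lid's first seat was concentric with the bin (within 1 mm in the top view and 3 mm in the side view). I'll therefore return it to TCP (0.534, -0.388), after regripping at the TCP where I let it go.

```bash
python3 -m jog '[{"delta_pos":[-12,42,0],"spin":-0.14,"claw":0.4},{"delta_pos":[-24,85,0],"spin":-0.28,"claw":0.4},{"delta_pos":[-36,130,0],"spin":-0.41,"claw":0.4},{"delta_pos":[-48,175,0],"spin":-0.41,"claw":0.4},{"delta_pos":[-60,220,0],"spin":-0.41,"claw":0.4},{"delta_pos":[-72,264,0],"spin":-0.41,"claw":0.4},{"delta_pos":[-82,300,0],"spin":-0.41,"claw":0.4},{"delta_pos":[-82,300,-20],"spin":-0.41,"claw":0.4}]' 40
python3 -m jog '[{"delta_pos":[0,0,-40],"spin":0,"claw":0.45},{"delta_pos":[0,0,-80],"spin":0,"claw":0.45},{"delta_pos":[0,0,-105],"spin":0,"claw":0.45},{"delta_pos":[0,0,-105],"spin":0,"claw":0.45},{"delta_pos":[0,0,-105],"spin":0,"claw":0.45}]'
python3 - <<'E'
from h import *
n='wrist'; c=cam(n); im=eyes.grab_frame(n); cv2.imwrite('pics/w10.png',im); s=bot.observe(); print(s['clock'],s['position'],s['tool_rot'],s['grip_width'])
for b in blobs(im,(100,90,40),(125,255,255),60):
    r=cv2.minAreaRect(world(n,b,.062,c)[:,:2].astype(np.float32)*1000); print(b.mean(0),r)
E
```

```text
clock: 36.2
position: [0.3663, 0.2868, 0.1941]
tool_rot: [-3.14, -0.032, 0.063]
force: [1.0, -0.9, -1.2]
grip_width: 0.0512
clock: 36.7
position: [0.3654, 0.2872, 0.0896]
tool_rot: [-3.141, -0.031, 0.065]
force: [0.3, 0.5, -0.2]
grip_width: 0.047
36.75 [0.36604948 0.2873612  0.09019304] [-3.13965272 -0.03253606  0.06387617] 0.04669217761679949
[272.5483871  214.89516129] ((366.82000732421875, 277.2982177734375), (70.20079040527344, 12.308006286621094), 2.6402573585510254)
[271.66967213 125.99918033] ((406.9717102050781, 281.196044921875), (149.1880340576172, 208.9418182373047), 2.7621169090270996)
```

```bash
python3 -m jog '[{"delta_pos":[2,-11,0],"spin":-0.018,"claw":0.45},{"delta_pos":[2,-11,0],"spin":-0.018,"claw":0.45},{"delta_pos":[2,-11,-25],"spin":-0.018,"claw":0.45},{"delta_pos":[2,-11,-45],"spin":-0.018,"claw":0.45},{"delta_pos":[2,-11,-55],"spin":-0.018,"claw":0.45},{"delta_pos":[2,-11,-55],"spin":-0.018,"claw":0.45}]' 60
python3 -m jog '[{"delta_pos":[0,0,0],"spin":0,"claw":0.7},{"delta_pos":[0,0,0],"spin":0,"claw":1},{"delta_pos":[0,0,0],"spin":0,"claw":1},{"delta_pos":[0,0,0],"spin":0,"claw":1},{"delta_pos":[0,0,0],"spin":0,"claw":1}]' 60
```

```text
clock: 37.35
position: [0.3678, 0.2761, 0.0348]
tool_rot: [-3.14, -0.032, 0.046]
force: [1.0, 0.5, 1.1]
grip_width: 0.0468
clock: 37.85
position: [0.3682, 0.2763, 0.0357]
tool_rot: [-3.14, -0.033, 0.046]
force: [-0.9, -1.8, 9.9]
grip_width: 0.0129
```

```bash
python3 -m jog '[{"delta_pos":[0,0,30],"spin":0,"claw":1},{"delta_pos":[0,0,75],"spin":0,"claw":1},{"delta_pos":[0,0,120],"spin":0,"claw":1},{"delta_pos":[0,0,165],"spin":0,"claw":1},{"delta_pos":[10,-40,170],"spin":0,"claw":1},{"delta_pos":[20,-84,170],"spin":0,"claw":1},{"delta_pos":[32,-130,170],"spin":0,"claw":1},{"delta_pos":[44,-176,170],"spin":0,"claw":1}]'
python3 -m jog '[{"delta_pos":[12,-46,0],"spin":0,"claw":1},{"delta_pos":[24,-92,0],"spin":0,"claw":1},{"delta_pos":[36,-138,0],"spin":0,"claw":1},{"delta_pos":[48,-184,0],"spin":0,"claw":1},{"delta_pos":[60,-230,0],"spin":0,"claw":1},{"delta_pos":[72,-276,0],"spin":0,"claw":1},{"delta_pos":[84,-320,0],"spin":0,"claw":1},{"delta_pos":[96,-366,0],"spin":0,"claw":1}]'
python3 -m jog '[{"delta_pos":[0,0,0],"spin":0,"claw":1},{"delta_pos":[0,0,0],"spin":0,"claw":1}]'
```

```text
clock: 38.65
position: [0.4122, 0.0985, 0.2065]
tool_rot: [-3.139, -0.034, 0.046]
force: [1.6, 0.1, -3.3]
grip_width: 0.0129
clock: 39.45
position: [0.5082, -0.2692, 0.2071]
tool_rot: [-3.139, -0.035, 0.046]
force: [1.1, 0.7, -1.8]
grip_width: 0.0126
clock: 39.65
position: [0.5077, -0.2702, 0.2071]
tool_rot: [-3.139, -0.034, 0.044]
force: [0.2, 0.6, -3.8]
grip_width: 0.0127
```

```bash
python3 -m jog '[{"delta_pos":[8,-40,0],"spin":0,"claw":1},{"delta_pos":[17,-80,0],"spin":0,"claw":1},{"delta_pos":[25,-118,-20],"spin":0,"claw":1},{"delta_pos":[25,-118,-60],"spin":0,"claw":1},{"delta_pos":[25,-118,-105],"spin":0,"claw":1},{"delta_pos":[25,-118,-150],"spin":0,"claw":1},{"delta_pos":[25,-118,-187],"spin":0,"claw":1},{"delta_pos":[25,-118,-187],"spin":0,"claw":1}]'
python3 - <<'E'
from h import *
n='wrist'; c=cam(n); im=eyes.grab_frame(n); cv2.imwrite('pics/w11.png',im); s=bot.observe(); print(s['clock'],s['position'],s['tool_rot'],s['force'])
print(lidfit([(n,edgepts(n,im,(0,0,512,384),0),c)],[.533,-.388,0,0,0]))
E
```

```text
clock: 40.45
position: [0.5306, -0.385, 0.0159]
tool_rot: [-3.134, -0.029, 0.045]
force: [-0.5, 1.8, -2.1]
grip_width: 0.0131
40.5 [ 0.53201577 -0.38641534  0.0191444 ] [-3.13615823 -0.03161367  0.04498954] [ 0.52594701 -0.23006598 -1.67273144]
(array([ 0.5249317 , -0.3843973 , -0.0052639 ,  0.00904851,  0.00245457]), [6450], np.float64(2.3853447215652013))
```

The lid is held level (0.009 rad). I lower it into the mouth.

```bash
python3 -m jog '[{"delta_pos":[1,-2,-5],"spin":0,"claw":1},{"delta_pos":[1,-2,-11],"spin":0,"claw":1},{"delta_pos":[1,-2,-17],"spin":0,"claw":1},{"delta_pos":[1,-2,-23],"spin":0,"claw":1},{"delta_pos":[1,-2,-28],"spin":0,"claw":1},{"delta_pos":[1,-2,-28],"spin":0,"claw":1}]'
```

```text
clock: 41.1
position: [0.5327, -0.3882, -0.0096]
tool_rot: [-3.136, -0.031, 0.045]
force: [0.2, 0.4, -2.9]
grip_width: 0.0128
```

```bash
python3 -m jog '[{"delta_pos":[0,0,-2],"spin":0,"claw":1},{"delta_pos":[0,0,-3],"spin":0,"claw":1},{"delta_pos":[0,0,-3],"spin":0,"claw":1}]'
python3 -m jog '[{"delta_pos":[0,0,0],"spin":0,"claw":0.8},{"delta_pos":[0,0,0],"spin":0,"claw":0.6},{"delta_pos":[0,0,0],"spin":0,"claw":0.45},{"delta_pos":[0,0,0],"spin":0,"claw":0.45},{"delta_pos":[0,0,30],"spin":0,"claw":0.45},{"delta_pos":[0,0,75],"spin":0,"claw":0.45},{"delta_pos":[0,0,120],"spin":0,"claw":0.45},{"delta_pos":[0,0,165],"spin":0,"claw":0.45}]'
python3 -m jog '[{"delta_pos":[0,0,30],"spin":0,"claw":0.45},{"delta_pos":[-50,10,40],"spin":0,"claw":0.45},{"delta_pos":[-100,40,40],"spin":0,"claw":0.45},{"delta_pos":[-120,80,40],"spin":0,"claw":0.45},{"delta_pos":[-120,120,40],"spin":0,"claw":0.45},{"delta_pos":[-120,160,40],"spin":0,"claw":0.45},{"delta_pos":[-120,200,40],"spin":0,"claw":0.45},{"delta_pos":[-120,250,40],"spin":0,"claw":0.45}]'
python3 - <<'E'
from h import *
t=eyes.grab_frame('top'); s=eyes.grab_frame('side'); cv2.imwrite('pics/topF.png',t); cv2.imwrite('pics/sideF.png',s)
obs=[('top',edgepts('top',t,(330,165,412,250),0),cam('top')),('side',edgepts('side',s,(240,270,370,384),0),cam('side'))]
t0=cv2.imread('pics/top0.png'); s0=cv2.imread('pics/side0.png')
ob0=[('top',edgepts('top',t0,(330,165,412,250),0),cam('top')),('side',edgepts('side',s0,(240,270,370,384),0),cam('side'))]
for o in (ob0[1:],obs[1:],ob0,obs): print(lidfit(o,[.534,-.387,-.033,0,0],sel=4))
print(bot.observe()['clock'],bot.observe()['position'])
cv2.imwrite('pics/finv.png',np.hstack([cv2.resize(t[100:300,120:420],(480,320)),cv2.resize(s[230:384,220:400],(320,320))]))
E
```

```text
clock: 41.4
position: [0.5329, -0.3884, -0.0109]
tool_rot: [-3.136, -0.031, 0.045]
force: [-8.7, 6.4, 25.3]
grip_width: 0.0132
clock: 42.2
position: [0.5327, -0.3882, 0.1558]
tool_rot: [-3.136, -0.031, 0.045]
force: [0.9, -0.2, 0.5]
grip_width: 0.0467
clock: 43.0
position: [0.4124, -0.1375, 0.196]
tool_rot: [-3.136, -0.032, 0.043]
force: [1.9, 1.5, 0.1]
grip_width: 0.047
(array([ 0.53250345, -0.38425662, -0.03219237,  0.02258984, -0.00442192]), [182], np.float64(0.5036829121987093))
(array([ 0.52889692, -0.38589757, -0.03133637,  0.01165202, -0.0044436 ]), [163], np.float64(0.3852879690512014))
(array([ 0.53220714, -0.38465396, -0.0313071 ,  0.0199857 , -0.00315886]), [1, 182], np.float64(0.5043740069078021))
(array([ 0.52883852, -0.3859683 , -0.03115898,  0.01134764, -0.00424653]), [2, 163], np.float64(0.383169567753534))
43.1 [ 0.41277185 -0.13290508  0.19587768]
```

View pics/finv.png

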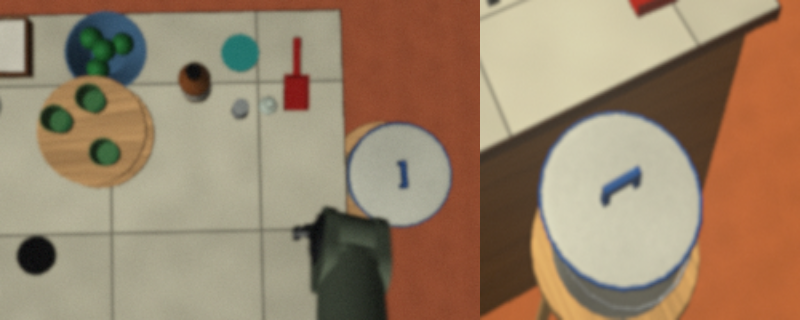

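The lid sits in the rim, level and at the same height as its first seat, and the hand is clear. I hand in the job.

```bash
python3 -m jog '[{"delta_pos":[0,0,0],"spin":0,"claw":0.45},{"delta_pos":[0,0,0],"spin":0,"claw":0.45},{"delta_pos":[0,0,0],"spin":0,"claw":0.45}]'; python3 -c "
from workcell import bot
print(bot.observe()['clock'],bot.job_done())"
```

```text
clock: 43.4
position: [0.4127, -0.1338, 0.1958]
tool_rot: [-3.134, -0.031, 0.05]
force: [-0.7, 0.1, -0.4]
grip_width: 0.047
the job is handed in; nothing more can be done
43.4 None
```

The job is handed in after 43 s of robot time; no verdict was given, and by my last checks every step is done.

**What I did**
- **Lid off:** I tipped the lid over the bin's mouth; the camera fit read about 7.8°. I then laid it flat on the tiles, level to within 0.007 rad.
- **Glass:** only one glass stood on a coaster. It now stands upright on the near part of the top tier, 62 mm from the centre.
- **Coasters:** I slid all four cork coasters over the end into the bin. The last one had been knocked about 4 cm aside, so I measured it again before pushing it.
- **Lid back on:** I returned the lid to its first seat.

**Last checks**
- **Lid:** it is level within about 0.012 rad, sits at its original seated height and is about 3 mm from the measured bin centre.
- **Coasters:** all four were seen in the bin before the lid went back. Three of them lean on the near wall, low enough by their size.
- **Other things:** the clean glasses, jigger, bottle, scoop, stopper and the look-alikes look unmoved in the last top view, by eye only.

**What failed or disagreed**
- **First tipping try:** with a 40 mm shift the lid pressed at 43 N on the wrist with little lever, so I reseated it and fitted the tilt again. The tilt is known only from the camera fit; the readings there were 0.10 to 0.165 rad, and 0.137 rad just before reseating.
- **Bin centre:** the top and side cameras differ by about 4 mm in x.
- **Wrist camera:** its lid-edge fits read about 6 mm low in x against the grip position, so I placed the lid from the robot's own recorded positions.

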